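Pin the wrap roll onto its mandrel

ROBOT

A 6-joint arm with a two-finger parallel gripper is mounted at the origin on the work surface. World frame = base frame: x ahead of the robot, y to its left, z up, the work surface at z = 0. Lengths are in m, angles in rad, forces in N, time in s.
With the tool pointing down it reaches from about 0.3 to 0.875 m from the base axis. Payload 6.4 kg.
Tool frame: the origin (TCP) lies midway between the tips of the shut fingers; the grasp point (between the pads) lies ctrl.grip_depth behind it (ctrl.grip_depth is the distance from the TCP to the grasp point, in m); x points along the fingers, y is the direction in which the jaws open and shut, and the axes are right-handed (so a half turn about x gives the same grasp; the last joint's range is limited). The gripper opens to 85 mm and grips with 20 to 120 N. Pads are 22 mm wide; open, the fingers measure 114 mm over their backs; the gripper's body (76 mm by 85 mm) begins 54 mm behind the grasp point. The pads swing forward as they close: fully open they stand 13 mm farther back than shut.
Start: joints at [0.919, 0.181, 1.607, -0, 1.354, -0.206], TCP at [0.248, 0.519, 0.21] pointing down, gripper open.
Joint ranges: [-2.99, 2.99], [-0.89, 2.07], [0.3, 2.58], [-1.14, 4.28], [0, 2.63], [-3.12, 3.12]. Speed limits (rad/s): [2.57, 2.57, 3.01, 3.14, 3.14, 3.14].

INTERFACE

Orientations are given as a unit quaternion [w, x, y, z].
In Python, from bench import ctrl gives the robot as it stands.
- The arm moves only by the shell command python3 -m creep 'ROWS'. ROWS is text: rows parted by semicolons, each of 7 numbers parted by spaces: the opening, from 0 (shut) to 1 (fully open), then the shift along the tool's x, y, z in cm, then the turn, a rotation vector about the tool's x, y, z in rad. In form: claw x y z ax ay az; .... A call has 1 to 10 rows; each row shifts and turns the pose as measured when the row begins, along the tool's axes as they then stand; what a row does not reach is not made up. A row lasts 1/8 s, in which the tool goes at most 62.5 mm and 10.7 degrees, less where a joint would pass 70% of its speed; a pose out of reach is approached as far as the arm can. A call with a gripper value outside its range is refused whole. The fingers move at their own pace and stop on an object; the grip force is fixed at half the most. Time passes only in rows, so rows that do not move let the fingers close. It gives the time, the measured TCP pose, the force and the opening at its end, in the units of the state.
- ctrl.get_obs(): the state, without advancing time (a new reading comes with each control period).
- ctrl.camera(name): name is "scene" or "top" or "wrist"; returns (picture, depth): 400x640x3 uint8, blue, green, red; 400x640 float32, m along the optical axis (not along the pixel's ray), 0 where there is no reading.
- ctrl.calibration(name): a dict with "mtx" (3x3 intrinsics, pixels), "R" (3x3) and "t" (3): a world point X has camera coordinates R X + t; the wrist camera has in their place "tool_from_camera" (4x4, takes a point from camera to tool coordinates, whose origin is the TCP and whose axes are the tool frame's). Camera axes: x right, y down, z forward; pixel columns grow to the right and rows downward; lengths in m; the calibration is good to about 2 mm. A picture is of the moment at which its call begins: read the wrist's pose just before it. calibration takes no time and is no camera call.
- ctrl.hand_in(): hands the job in, once; it reports no verdict.
Trained networks look in the newest picture that a camera, given by its name, has taken for a name from the list of things; names that differ only in an ending like _2 or _b are one class to them, and where a whole thing is asked for, a point or a joint stands for the part that bears it (a point fixed in the world has none). Each returns a list of dicts, best first, with "confidence" (0 to 1); they miss things now and then, are a little off and sometimes report something else, mostly with a low value. They report only what shows in the picture. A call takes as long as a camera call. They do not tell look-alikes from the thing itself.
- ctrl.find_in(query, camera): "rect" ([left, top, right, bottom] in pixels, round what is visible of it).
The state is a dict: "time_s": time; "q": joint angles; "dq": joint speeds; "joint_efforts": joint torques, N m; "eef_pos": TCP position; "eef_rot": TCP orientation; "wrist_force": force on the tool from outside, world axes, zero at the start; "torque": the same for the moment, N m; "opening": opening from 0.0 (shut) to 1.0 (fully open).
Only numpy, scipy, OpenCV 4.12 (cv2) and the standard library are available. Lean on these libraries where they do the work, as an engineer would, in place of code of your own. Each camera call takes 0.05 s, during which the arm holds its last target.

TASK

A fresh roll of kraft wrap has been put on the upright mandrel of the unwinder and must be locked on. Take the linchpin from the green mat and push it fully home through the cross hole near the top of the mandrel, from either side, then swing its ring up and over the mandrel's top and press it right down onto the far end of the pin. Let go, and leave the mug, the stapler and the tape roll where they are.

Things in the scene. Friction and masses are not known exactly. Their poses are not given: they have to be found in the camera images.
- stand: Roll unwinder screwed to the bench; nothing moves. Blue base 170 x 170 mm, brown roll 144 mm across up to z = 114 mm, black keeper disc 100 mm across to 120, dark collar 44 mm across to 143; up their centre line stands the mandrel, described under collar_top. Origin: centre of the base underside, on the bench; z up; the mandrel's faces are square to x and y, its cross hole runs along y.
- collar_top (a point): Point on the mandrel's centre line at the collar's top, 143 mm above the bench; axes as the stand's. The mandrel is a rigid square steel bar, 28 x 28 mm, set for each roll to a height not reported: feel or look for its flat top, 172 to 188 mm above the bench. Cross hole: round, 11.7 mm, sharp-edged, level, right through along the stand's y, its axis 18 mm below the mandrel's top.
- pin: Steel linchpin, 130 g, flat on the mat, axis 5 mm above it, ring open behind. x along the pin to its tip, z up as it lies (the side the ring swings through: keep it up). Origin on the axis at the shoulder. Shank 10 mm round from x = 0 to 60 mm, last 3 mm tapering to 8.4. Flat lug to grip: x = -40 to 0, 22 mm wide (y), 10 thick (z). Ring hinge along y at x = -35. Home, it droops up to 4 deg.
- pin_mid (a point): Point on the shank's axis 14 mm ahead of the shoulder (pin x = +14 mm), axes as the pin's. Fully home, the shoulder's face touches the mandrel, this point is on the mandrel's centre line in the cross hole, and the tip stands 32 mm out on the far side.
- ring (a joint): Ring angle about its hinge, rad. 0 = closed: lying forward, its sleeve on top of the shank 49 mm ahead of the shoulder. 3.02 = open: pointing straight back in the lug's plane. At 1.45 it stands square to the pin on its +z side. The hinge is stiff: it takes about 0.4 N at the sleeve to turn and the ring stays where it is left, so it must be pressed right down to its stop.
- ring_grip (a point): Centre of the red sleeve on the ring's far bar: round, 10 mm in diameter, 26 mm long, axis along the pin's y, 84 mm from the hinge line. The ring is an oval loop of 5 mm steel wire, 84 mm long, 60 mm wide (55 inside). Ring open and pin home, the sleeve is 133 mm from the mandrel's centre line, level with the hole. Axes turn with the ring.
- mat: Green cutting mat, 240 (x) x 180 (y) x 3 mm, fixed on the bench; origin at the centre of its underside.
- mug: White mug, 82 mm across, 95 mm tall, bystander. Origin at the centre of its foot.
- stapler: Black stapler, 150 mm long (x), 40 mm wide, 65 mm tall, bystander. Origin at the centre of its underside.
- tape: Roll of brown tape lying flat, 104 mm across, 48 mm tall, bystander. Origin at the centre of its underside.
Things that resemble listed ones, but are neither listed nor needed, are in the scene too. Several things have the shape of the pin; the one meant has the colours described above. Of the things that look like the stand, take the one that is farthest to the robot's left at the start.

How it is judged:
By the outcome, as a careful person would: the job done as asked, in the order asked, and still so for the second after the job is handed in, with the robot touching nothing.
It also fails if it takes over 72 s, if anything falls off the work surface, if the arm or the gripper's body presses on something with over 40 N, if the wrist force passes 120 N, or if a joint passes its speed limit or range.

## Working session

There is one attempt and no reset: what is moved stays moved. The work goes in short steps, Python scripts to look and compute and a shell command to move; the robot and the scene stay as the last step left them, time stands still between calls to the robot, and variables do not carry over. Pictures are saved under pics/ and viewed, and the job is handed in when it is done.

```bash
ls; mkdir -p pics; python3 - <<'E'
from bench import ctrl
import cv2,numpy as np
o=ctrl.get_obs();print(o);print(ctrl.grip_depth)
for n in("scene","top"):
    p,d=ctrl.camera(n);cv2.imwrite(f"pics/{n}0.png",p);np.savez(f"pics/{n}0.npz",p=p,d=d)
    c=ctrl.calibration(n);print(n,c)
    for q in("stand","pin","ring","mat","mug","stapler","tape"):
        print(q,[(r["rect"],round(r["confidence"],2)) for r in ctrl.find_in(q,n)])
E
```

```text
pics
{'time_s': 0.0, 'q': array([ 9.18699840e-01,  1.81500219e-01,  1.60798907e+00, -3.17472941e-05,
        1.35378117e+00, -2.06303560e-01]), 'dq': array([-1.40152323e-04,  1.21977462e-03, -1.83533827e-03, -2.46656710e-05,
       -7.88414190e-05, -3.33311941e-04]), 'joint_efforts': array([-6.55099539e-04, -4.44859529e+01, -3.51335371e+01, -3.46133884e-04,
        8.88576382e-03, -2.03703337e-05]), 'eef_pos': array([0.24756638, 0.51834291, 0.20901627]), 'eef_rot': array([ 0.68937726,  0.15576337,  0.68985103, -0.15685127]), 'wrist_force': array([ 0.31367278,  0.06513627, -0.76533692]), 'torque': array([ 0.0377826 ,  0.0084435 , -0.00844899]), 'opening': 0.9985594559855824}
0.0187
scene {'mtx': array([[379.16354295,   0.        , 319.06202743],
       [  0.        , 379.16354295, 203.39183469],
       [  0.        ,   0.        ,   1.        ]]), 'R': array([[-0.4723904 ,  0.8813818 , -0.00366361],
       [ 0.51504871,  0.27267058, -0.81263496],
       [-0.71524271, -0.3857679 , -0.58276153]]), 't': array([ 0.27420935, -0.1575873 ,  1.37248665])}
stand [([244.3, 135.5, 317.6, 195.7],
[... 560 characters left out ...]
 195.6836546 ],
       [  0.        ,   0.        ,   1.        ]]), 'R': array([[ 0.00246442, -0.99999528,  0.00183371],
       [-0.9896393 , -0.00270213, -0.14355052],
       [ 0.1435548 , -0.00146094, -0.98964129]]), 't': array([6.74832724e-05, 5.50281877e-01, 1.19602957e+00])}
stand [([391.4, 250.8, 464.4, 322.0], 0.88)]
pin [([297.3, 178.1, 327.7, 211.4], 0.89), ([234.1, 180.7, 254.8, 212.1], 0.74)]
ring [([216.1, 203.8, 242.4, 239.6], 0.67), ([300.0, 177.2, 328.5, 209.3], 0.55)]
mat [([217.2, 160.0, 278.7, 248.0], 0.8)]
mug [([215.7, 178.7, 252.8, 237.5], 0.71), ([238.5, 90.0, 273.1, 137.5], 0.69)]
stapler [([372.8, 94.0, 407.2, 149.8], 0.9)]
tape [([302.6, 111.1, 344.0, 149.2], 0.96)]
```

View pics/scene0.png

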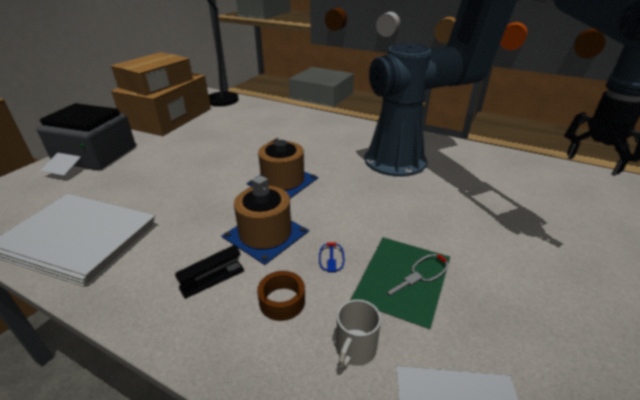

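View pics/top0.png

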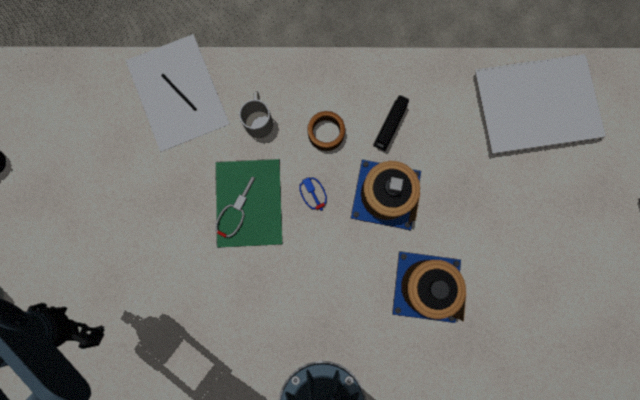

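```bash
python3 - <<'E'
import cv2
p=cv2.imread('pics/top0.png')[150:260,200:345];cv2.imwrite('pics/top0c.png',cv2.resize(p,None,fx=5,fy=5,interpolation=2))
p=cv2.imread('pics/scene0.png')[120:340,210:470];cv2.imwrite('pics/scene0c.png',cv2.resize(p,None,fx=3,fy=2.7,interpolation=2)[:600])
E
```

```text
(no output)
```

View pics/top0c.png

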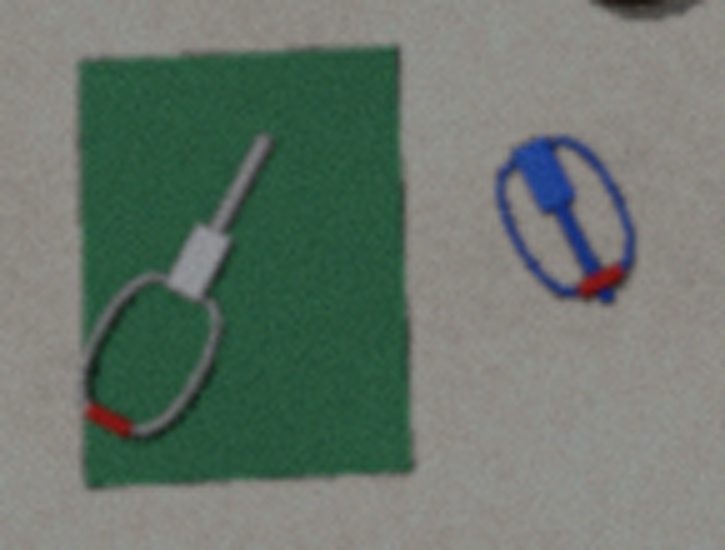

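View pics/scene0c.png

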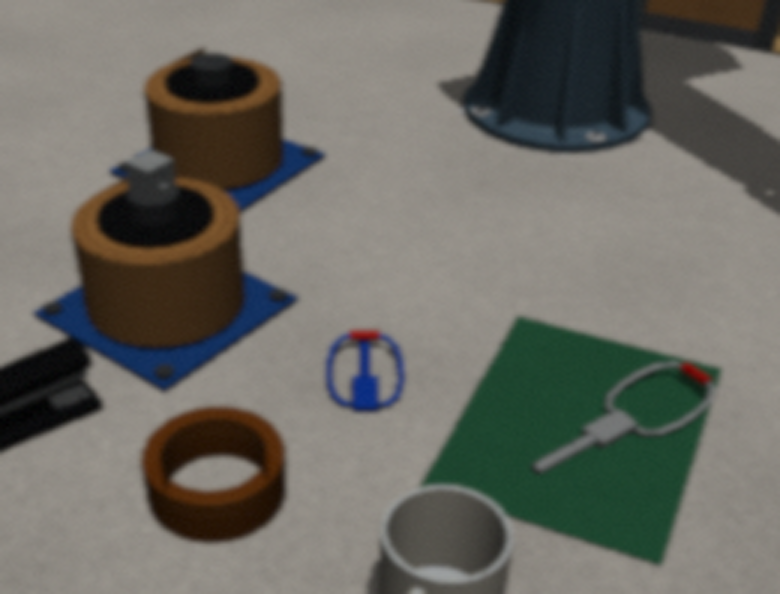

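The two stands in top view are at (391,190) and (436,288). Image left is robot left, so (391,190), with the square mandrel showing, is the one meant. The pin-shaped things are a steel one with a red sleeve on the mat (245,205) and a blue one on the bench (313,193). The steel one on the mat fits the description, and the crop confirms it.

```bash
cat > h.py <<'E'
import numpy as np,cv2
from bench import ctrl
from scipy.spatial.transform import Rotation as Ro
def cloud(n,p=None,d=None,pose=None):
    c=ctrl.calibration(n);K=c["mtx"]
    v,u=np.mgrid[0:400,0:640]
    P=np.stack([(u-K[0,2])/K[0,0]*d,(v-K[1,2])/K[1,1]*d,d],-1)
    if n=="wrist":
        T=c["tool_from_camera"];P=P@T[:3,:3].T+T[:3,3]
        return P@pose[1].T+pose[0]
    return (P-c["t"])@c["R"]
def proj(n,X,pose=None):
    c=ctrl.calibration(n);X=np.atleast_2d(X)
    if n=="wrist":
        T=np.linalg.inv(c["tool_from_camera"]);Y=(X-pose[0])@pose[1];Y=Y@T[:3,:3].T+T[:3,3]
    else: Y=X@c["R"].T+c["t"]
    q=Y@c["mtx"].T;return q[:,:2]/q[:,2:]
def pose():
    o=ctrl.get_obs();w=o["eef_rot"];return o["eef_pos"],Ro.from_quat([w[1],w[2],w[3],w[0]]).as_matrix()
def shot(name,tag):
    ps=pose();p,d=ctrl.camera(name);cv2.imwrite(f"pics/{tag}.png",p);np.savez(f"pics/{tag}.npz",p=p,d=d,a=ps[0],R=ps[1]);return p,d,ps
def load(tag):
    z=np.load(f"pics/{tag}.npz");return z["p"],z["d"],((z["a"],z["R"]) if "a" in z else None)
E
python3 - <<'E'
from h import *
np.set_printoptions(precision=4,suppress=True)
for n in("scene","top"):
    p,d,_=load(n+"0");P=cloud(n,p,d)
    c=ctrl.calibration(n);print(n,"cam at",-c["R"].T@c["t"])
    if n=="top":
        hsv=cv2.cvtColor(p,cv2.COLOR_BGR2HSV)
        for nm,(u,v) in dict(shoulder=(241,197),tip=(253,179),lugback=(236,206),bench=(290,240),mat=(270,220),mandtop=(396,184),redsl=(222,234)).items(): print(nm,P[v,u])
        blue=(hsv[...,0]>105)&(hsv[...,0]<125)&(hsv[...,1]>150)
        b=blue.copy();b[:,:345]=0;b[232:]=0;b[:155]=0
        q=P[b&(d>0)];q=q[abs(q[:,2])<.02];r=cv2.minAreaRect((q[:,:2]*1000).astype(np.float32));print("base",r,len(q))
        m=(P[...,2]>.16)&(P[...,1]<-.05)&(P[...,1]>-.3)&(P[...,0]>.25)
        q=P[m];print(len(q),q.min(0),q.max(0),np.median(q,0))
        g=(hsv[...,0]>60)&(hsv[...,0]<90)&(hsv[...,1]>100);q=P[g&(d>0)];print("mat",cv2.minAreaRect((q[:,:2]*1000).astype(np.float32)),np.median(q[:,2]))
        m=(P[...,2]>.1)&(P[...,1]<-.05)&(P[...,1]>-.3)&(P[...,0]>.25)&(P[...,2]<.125)
    print(P[120:340:40,300:302].reshape(-1,3)[:6])
E
```

```text
scene cam at [1.1924 0.3307 0.6728]
[[-0.1553 -0.4899 -0.0035]
 [-0.1479 -0.4802  0.0013]
 [ 0.308  -0.2129  0.0958]
 [ 0.3063 -0.2102  0.0957]
 [ 0.3766 -0.1761 -0.0014]
 [ 0.3734 -0.1745 -0.0029]]
top cam at [0.3729 0.0033 1.2626]
shoulder [0.5504 0.2247 0.0096]
tip [0.6    0.1919 0.0148]
lugback [0.5251 0.2374 0.0112]
bench [ 0.4329  0.0887 -0.0038]
mat [ 0.4878  0.1446 -0.0015]
mandtop [ 0.5587 -0.1764  0.1804]
redsl [0.4472 0.2703 0.0252]
base ((559.8270263671875, -176.130615234375), (165.68959045410156, 165.15428161621094), 78.76261138916016) 736
158 [ 0.5443 -0.1917  0.1602] [ 0.5767 -0.1598  0.1836] [ 0.5594 -0.1746  0.1768]
mat ((363.707763671875, 272.7309875488281), (751.1923828125, 1163.9276123046875), 7.859683036804199) 0.002613697735271807
[[ 0.7745  0.0641 -0.0006]
 [ 0.7738  0.0612  0.0014]
 [ 0.6577  0.063  -0.0006]
 [ 0.6573  0.0601  0.0011]
 [ 0.5442  0.0621 -0.0032]
 [ 0.5441  0.0593 -0.0026]]
```

```bash
cat >> h.py <<'E'
def Rdown(yaw_y):  # tool pointing down with jaw axis (tool y) at this world yaw
    x=np.array([0,0,-1.]);y=np.array([np.cos(yaw_y),np.sin(yaw_y),0]);return np.stack([x,y,np.cross(x,y)],1)
def plan(p1,R1,maxmm=60,maxdeg=10.3,n=None,g=None):
    p,R=pose();rv=Ro.from_matrix(R.T@R1).as_rotvec()
    L=np.linalg.norm(p1-p)*1000;A=np.degrees(np.linalg.norm(rv))
    N=n or max(1,int(np.ceil(max(L/maxmm,A/maxdeg))));print(f"dist {L:.1f}mm ang {A:.1f}deg N={N}")
    for i in range(N):
        Ri=R@Ro.from_rotvec(rv*i/N).as_matrix();s=Ri.T@(p1-p)/N*100
        print("%s %.2f %.2f %.2f %.3f %.3f %.3f;"%(g if g is not None else "1",*s,*(rv/N)))
E
python3 - <<'E'
from h import *
np.set_printoptions(precision=4,suppress=True)
p,R=pose();print(R);print(ctrl.calibration("wrist"))
# pin yaw guess -34deg; pin y axis yaw 56deg
for yw in(56,-124):
    print(yw);plan(np.array([.53,.23,.2]),Rdown(np.radians(yw)))
E
```

```text
[[ 0.      0.4312  0.9023]
 [ 0.      0.9023 -0.4312]
 [-1.      0.      0.    ]]
{'mtx': array([[351.6657,   0.    , 318.1739],
       [  0.    , 351.6657, 198.2934],
       [  0.    ,   0.    ,   1.    ]]), 'tool_from_camera': array([[-0.0004, -0.2701,  0.9628, -0.1641],
       [ 1.    , -0.0011,  0.0001, -0.0016],
       [ 0.0011,  0.9628,  0.2701, -0.067 ],
       [ 0.    ,  0.    ,  0.    ,  1.    ]])}
56
dist 403.8mm ang 8.5deg N=7
1 0.14 -1.99 5.41 0.021 0.000 -0.000;
1 0.14 -1.87 5.46 0.021 0.000 -0.000;
1 0.14 -1.76 5.49 0.021 0.000 -0.000;
1 0.14 -1.64 5.53 0.021 0.000 -0.000;
1 0.14 -1.52 5.56 0.021 0.000 -0.000;
1 0.14 -1.40 5.59 0.021 0.000 -0.000;
1 0.14 -1.29 5.62 0.021 0.000 -0.000;
-124
dist 403.8mm ang 171.5deg N=17
1 0.06 -0.82 2.23 -0.176 0.000 0.000;
1 0.06 -1.20 2.05 -0.176 0.000 0.000;
1 0.06 -1.54 1.81 -0.176 0.000 0.000;
1 0.06 -1.83 1.51 -0.176 0.000 0.000;
1 0.06 -2.07 1.17 -0.176 0.000 0.000;
1 0.06 -2.24 0.79 -0.176 0.000 0.000;
1 0.06 -2.34 0.38 -0.176 0.000 0.000;
1 0.06 -2.37 -0.03 -0.176 0.000 0.000;
1 0.06 -2.33 -0.45 -0.176 0.000 0.000;
1 0.06 -2.22 -0.85 -0.176 0.000 0.000;
1 0.06 -2.03 -1.22 -0.176 0.000 0.000;
1 0.06 -1.79 -1.56 -0.176 0.000 0.000;
1 0.06 -1.49 -1.85 -0.176 0.000 0.000;
1 0.06 -1.14 -2.08 -0.176 0.000 0.000;
1 0.06 -0.76 -2.25 -0.176 0.000 0.000;
1 0.06 -0.35 -2.35 -0.176 0.000 0.000;
1 0.06 0.07 -2.37 -0.176 0.000 0.000;
```

```bash
python3 -m creep '1 0.14 -2 5.4 0.021 0 0;1 0.14 -1.9 5.5 0.021 0 0;1 0.14 -1.8 5.5 0.021 0 0;1 0.14 -1.6 5.5 0.021 0 0;1 0.14 -1.5 5.6 0.021 0 0;1 0.14 -1.4 5.6 0.021 0 0;1 0.14 -1.3 5.6 0.021 0 0; 1 0 0 0 0 0 0'
python3 - <<'E'
from h import *
print(pose()); shot("wrist","w1")
for q in("pin","ring","mat"): print(q,[(r["rect"],round(r["confidence"],2)) for r in ctrl.find_in(q,"wrist")])
E
```

```text
time_s: 1.8
eef_pos: [0.5389, 0.2219, 0.201]
eef_rot: [0.677, 0.208, 0.675, -0.206]
wrist_force: [-0.2, -0.0, -1.1]
opening: 1.006
(array([0.53890866, 0.22193836, 0.20099441]), array([[ 0.00402971,  0.55949301,  0.82882527],
       [ 0.00261735,  0.82882326, -0.55950438],
       [-0.99998846,  0.00442397,  0.00187553]]))
pin [([287.2, 54.0, 349.4, 236.9], 0.65)]
ring [([279.4, 53.8, 354.2, 154.7], 0.83), ([145.1, 254.9, 230.1, 308.9], 0.58)]
mat [([167.6, 19.7, 435.4, 300.3], 0.71)]
```

View pics/w1.png

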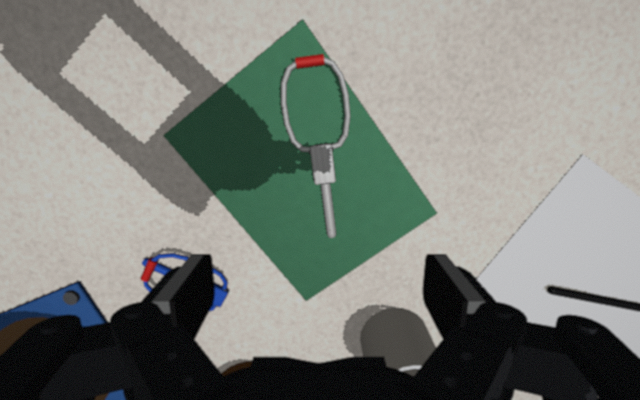

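The pin's tip is at (332,236), its shoulder at (324,183), the lug's back end at (320,147) and the red sleeve at (309,61).

```bash
cat >> h.py <<'E'
def onplane(n,u,v,z,ps=None):
    c=ctrl.calibration(n);r=np.linalg.inv(c["mtx"])@[u,v,1]
    if n=="wrist":
        T=c["tool_from_camera"];d=ps[1]@(T[:3,:3]@r);o=ps[0]+ps[1]@T[:3,3]
    else: d=c["R"].T@r;o=-c["R"].T@c["t"]
    return o+d*(z-o[2])/d[2]
E
python3 - <<'E'
from h import *
np.set_printoptions(precision=4,suppress=True)
p,d,ps=load("w1");P=cloud("wrist",p,d,ps)
print("depth mat",P[250,310],P[200,270],"lug",P[170,322],"bench",P[100,450])
hsv=cv2.cvtColor(p,cv2.COLOR_BGR2HSV)
# lug+shank pixels: not green, within box
box=np.zeros(d.shape,bool);box[146:240,305:345]=1
m=box&((hsv[...,1]<70))&(P[...,2]>-.01)
vs,us=np.nonzero(m)
q=np.array([onplane("wrist",u,v,.008,ps) for u,v in zip(us,vs)])[:,:2]
for v in range(146,240,6): 
    k=us[vs==v]; print(v,k.min() if len(k) else None,k.max() if len(k) else None,end=' | ')
print()
ln=cv2.fitLine((q*1000).astype(np.float32),cv2.DIST_HUBER,0,.01,.01).ravel();print(ln,np.degrees(np.arctan2(ln[1],ln[0])))
for nm,(u,v,z) in dict(tip=(332,236.5,.008),sh=(324,183,.01),back=(319.5,146,.013),red=(309.5,61,.01)).items(): print(nm,onplane("wrist",u,v,z,ps))
cv2.imwrite("pics/w1c.png",cv2.resize(p[45:245,260:370],None,fx=4,fy=3,interpolation=2))
E
```

```text
depth mat [0.612  0.161  0.0039] [0.5403 0.1585 0.004 ] lug [0.5427 0.2235 0.0136] bench [0.5579 0.3679 0.0003]
146 305 341 | 152 305 332 | 158 311 333 | 164 311 334 | 170 312 334 | 176 313 335 | 182 314 334 | 188 321 330 | 194 321 331 | 200 322 332 | 206 323 333 | 212 324 333 | 218 325 334 | 224 325 335 | 230 326 335 | 236 328 335 | 
[  0.8962  -0.4437 561.7047 215.1489] -26.341978
tip [0.6109 0.1909 0.008 ]
sh [0.5559 0.2172 0.01  ]
back [0.5213 0.235  0.013 ]
red [0.4499 0.2717 0.01  ]
```

View pics/w1c.png

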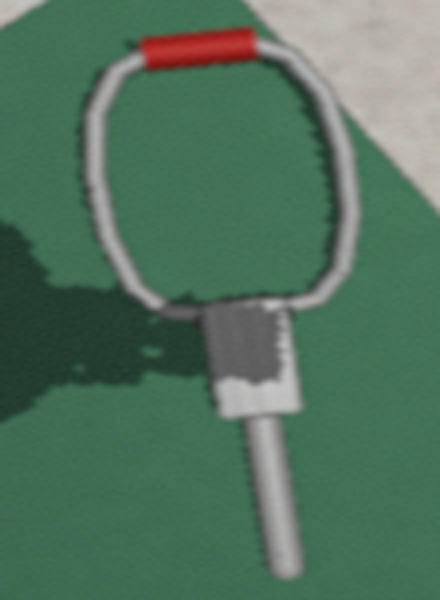

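```bash
python3 - <<'E'
from h import *
plan(np.array([.5432,.2235,.004]),Rdown(np.radians(63.7)),maxmm=50)
E
```

```text
dist 197.3mm ang 7.4deg N=4
1 4.93 0.03 0.19 -0.032 0.000 -0.001;
1 4.93 0.03 0.20 -0.032 0.000 -0.001;
1 4.93 0.03 0.20 -0.032 0.000 -0.001;
1 4.93 0.03 0.20 -0.032 0.000 -0.001;
```

```bash
python3 -m creep '1 4.9 0.03 0.1 -0.032 0 -0.001;1 4.9 0.03 0.1 -0.032 0 -0.001;1 4.5 0.03 0.1 -0.032 0 0;1 2.6 0.03 0.1 -0.032 0 0;1 1 0 0 0 0 0;1 0 0 0 0 0 0'
python3 - <<'E'
from h import *
plan(np.array([.5432,.2235,.004]),Rdown(np.radians(63.7)),maxmm=50)
shot("wrist","w2")
E
```

```text
time_s: 2.75
eef_pos: [0.5367, 0.2355, 0.021]
eef_rot: [0.692, 0.157, 0.688, -0.153]
wrist_force: [-0.6, -0.1, -0.3]
opening: 0.999
dist 21.8mm ang 1.1deg N=1
1 1.70 -0.82 1.09 0.018 0.005 -0.007;
```

View pics/w2.png

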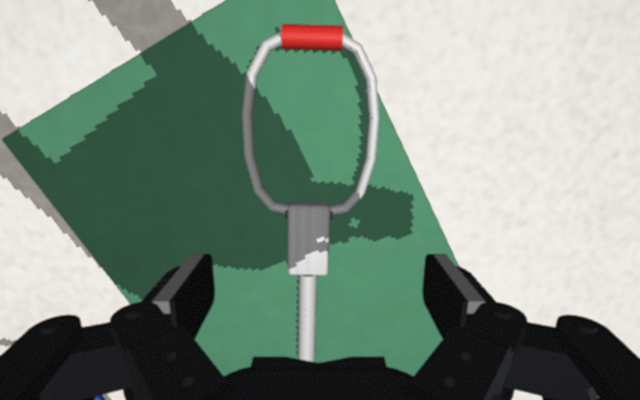

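The lug lies between rows 205 and 275, columns 288 to 328, and the shank runs down at column 307.

```bash
python3 - <<'E'
from h import *
np.set_printoptions(precision=4,suppress=True)
p,d,ps=load("w2")
a=onplane("wrist",308,275.5,.013,ps);b=onplane("wrist",307.5,206,.013,ps);r=onplane("wrist",312,38,.010,ps);s=onplane("wrist",307,350,.011,ps)
print(a,b,r,s)
for x in((a-b),(b-r),(s-r)):print(np.degrees(np.arctan2(x[1],x[0])),np.linalg.norm(x))
u=s-r;u=u[:2]/np.linalg.norm(u[:2]);yaw=np.arctan2(u[1],u[0])
t=np.append((a[:2]-.014*u),.004);print(t)
plan(t,Rdown(yaw+np.pi/2),maxmm=50)
E
```

```text
[0.5561 0.2185 0.013 ] [0.5205 0.2355 0.013 ] [0.4498 0.2719 0.01  ] [0.6004 0.1964 0.011 ]
-25.430043176096575 0.039402813885855065
-27.259261904551952 0.07955067716501538
-26.615950836192827 0.16839614159926178
[0.5436 0.2248 0.004 ]
dist 21.6mm ang 1.4deg N=1
1 1.76 -0.71 1.02 0.023 0.005 -0.008;
```

```bash
python3 -m creep '1 0 -0.7 1.0 0.023 0.005 -0.008;1 0 0 0 0 0 0;1 1.5 0 0 0 0 0;1 0 0 0 0 0 0'
python3 - <<'E'
from h import *
plan(np.array([.5436,.2248,.004]),Rdown(np.radians(63.4)),maxmm=50)
E
```

```text
time_s: 3.3
eef_pos: [0.5466, 0.2246, 0.0095]
eef_rot: [0.69, 0.164, 0.686, -0.163]
wrist_force: [-0.2, 0.1, -0.2]
opening: 1.001
dist 6.3mm ang 0.4deg N=1
1 0.55 -0.12 -0.28 -0.003 0.005 -0.003;
```

```bash
python3 -m creep '1 0.5 -0.1 -0.3 0 0.005 0;1 0 0 0 0 0 0;0.6 0 0 0 0 0 0;0.3 0 0 0 0 0 0'
python3 - <<'E'
from h import *
plan(np.array([.5436,.2248,.004]),Rdown(np.radians(63.4)),maxmm=50)
shot("wrist","w3")
E
```

```text
time_s: 3.8
eef_pos: [0.543, 0.2252, 0.0038]
eef_rot: [0.688, 0.165, 0.688, -0.163]
wrist_force: [-0.7, -0.1, -0.2]
opening: 0.601
dist 0.7mm ang 0.2deg N=1
1 -0.02 -0.01 0.07 -0.002 -0.000 -0.003;
```

View pics/w3.png

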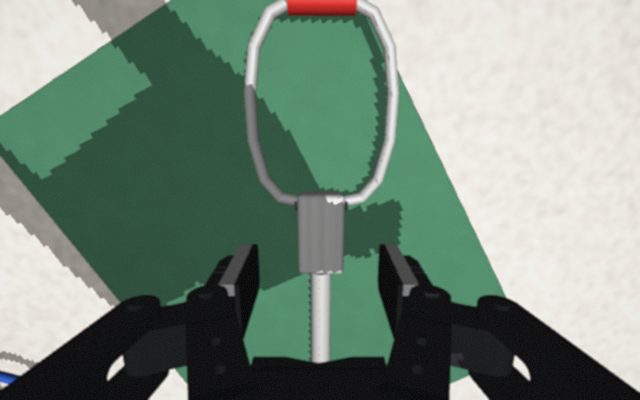

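```bash
python3 - <<'E'
from h import *
p,d,ps=load("w3")
for t in([0,-.025,-.011],[0,-.025,.011],[-.0187,-.025,-.011],[-.0187,-.025,.011],[-.01,-.025,0]):
    print(t,proj("wrist",ps[0]+ps[1]@np.array(t),ps))
E
```

```text
[0, -0.025, -0.011] [[270.47243426 217.77542119]]
[0, -0.025, 0.011] [[272.10175007 258.72930051]]
[-0.0187, -0.025, -0.011] [[264.95266326 231.48578272]]
[-0.0187, -0.025, 0.011] [[266.96774126 276.51219708]]
[-0.01, -0.025, 0] [[268.59821092 246.63413597]]
```

```bash
python3 - <<'E'
from h import *
np.set_printoptions(precision=1,suppress=True)
p,d,ps=load("w3");P=cloud("wrist",p,d,ps)
T=(P-ps[0])@ps[1]*1000
for v,u in((248,252),(255,250),(265,245),(275,250),(285,240),(250,245),(260,238),(280,228),(288,226),(300,225),(320,230),(235,320),(262,320),(285,320),(340,320)): print(v,u,T[v,u],p[v,u])
cv2.imwrite("pics/w3c.png",cv2.resize(p[230:370,190:450],None,fx=3,fy=3,interpolation=2))
E
```

```text
248 252 [-32.7 -28.3  -9.3] [15 14 13]
255 250 [-41.  -27.5 -10. ] [16 16 15]
265 245 [-48.6 -27.9  -9.6] [12 13 12]
275 250 [-45.1 -27.1  -3.8] [15 14 16]
285 240 [-60.2 -27.3  -8.2] [14 13 14]
250 245 [-35.6 -30.5  -9.7] [73 73 72]
260 238 [-45.1 -31.2 -10. ] [71 72 71]
280 228 [-59.6 -31.3  -9.7] [74 76 74]
288 226 [-65.4 -30.5 -10.1] [94 95 94]
300 225 [-73.7 -28.6 -11. ] [18 17 18]
320 230 [-90.9 -22.7 -16.2] [20 20 17]
235 320 [-9.6 -0.7 -5.7] [125 126 124]
262 320 [-10.8  -0.7   7.6] [121 122 122]
285 320 [-9.5 -0.7 20.6] [219 220 220]
340 320 [-9.3 -0.6 52.3] [215 217 217]
```

View pics/w3c.png

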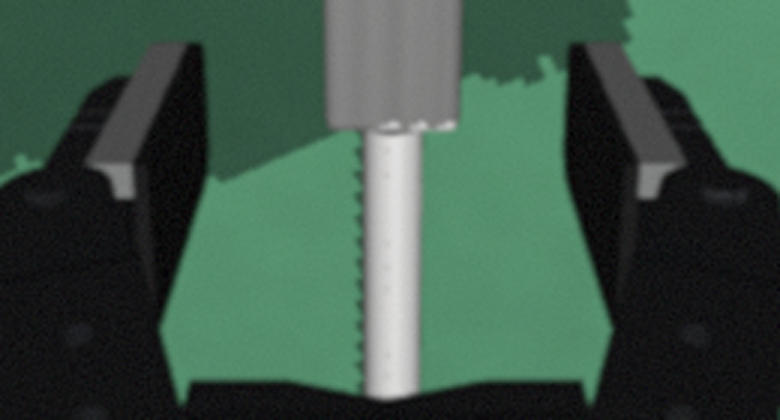

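```bash
python3 -m creep '0.32 0 0 0 0 0 0;0.32 0 0 0 0 0 0'
python3 - <<'E'
from h import *
np.set_printoptions(precision=1,suppress=True)
p,d,ps=shot("wrist","w4");P=cloud("wrist",p,d,ps)
T=(P-ps[0])@ps[1]*1000
cv2.imwrite("pics/w4c.png",cv2.resize(p[170:370,190:450],None,fx=3,fy=3,interpolation=2))
m=(abs(abs(T[...,1])-15)<8)&(abs(T[...,2])<13)&(T[...,0]>-60)&(p.max(-1)<105)
for x in range(-60,10,4):
    k=m&(T[...,0]>=x)&(T[...,0]<x+4);print(x,k.sum(),T[k].min(0) if k.any() else'',T[k].max(0)if k.any() else'')
E
```

```text
time_s: 4.1
eef_pos: [0.5433, 0.2253, 0.0042]
eef_rot: [0.688, 0.165, 0.688, -0.162]
wrist_force: [1.1, 0.7, -0.3]
opening: 0.324
-60 871 [-60.  -21.6 -10.2] [-56.   18.9  12.7]
-56 352 [-56.  -21.8 -10.4] [-52.   23.   12.2]
-52 370 [-52.  -21.7 -10.3] [-48.   23.   12.4]
-48 337 [-48.  -21.7 -10.1] [-44.   22.9  12.7]
-44 304 [-44.  -21.6 -10.3] [-40.   22.9  12.5]
-40 287 [-40.  -22.9 -10.1] [-36.   23.   12.4]
-36 261 [-36.  -21.5 -10.2] [-32.   22.9  12.2]
-32 235 [-32.  -21.5 -10.1] [-28.   23.   11.5]
-28 153 [-28.  -21.5 -10. ] [-24.   18.8  12.1]
-24 27 [-23.9 -15.2  -7.2] [-21.9  12.4   0.8]
-20 0  
-16 0  
-12 47 [ -9.5 -11.2 -12.4] [-8.  10.4  5.7]
-8 62 [ -8.  -11.5 -12.5] [-6.  10.5 12.4]
-4 61 [ -0.9 -22.6 -12.6] [-0.  22.9 12.8]
0 1452 [  0. -23. -13.] [ 3. 23. 13.]
4 0  
8 0
```

View pics/w4c.png

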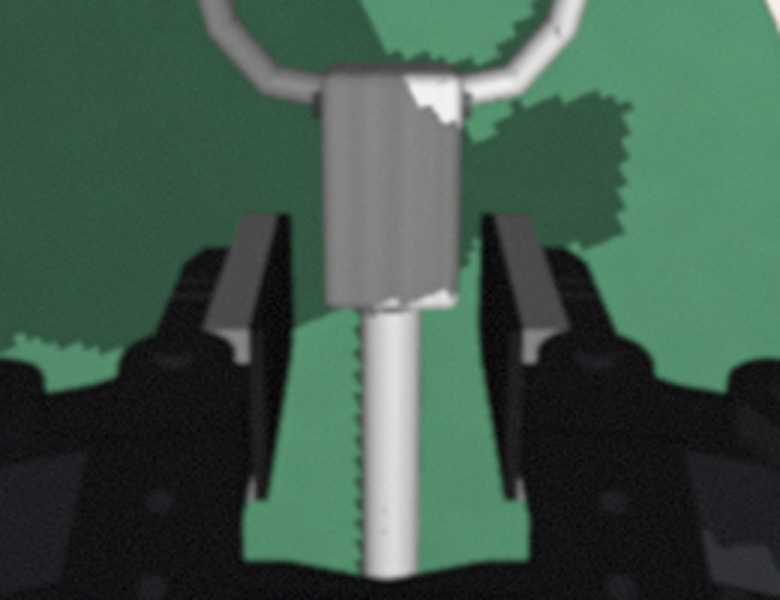

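```bash
python3 - <<'E'
from h import *
p,d,ps=shot("scene","s1");c=proj("scene",[pose()[0]]);print(c)
u,v=c[0].astype(int)
cv2.imwrite("pics/s1c.png",cv2.resize(p[v-80:v+50,u-80:u+80],None,fx=4.5,fy=4.5,interpolation=2))
E
```

```text
[[410.64897552 279.81267249]]
```

View pics/s1c.png

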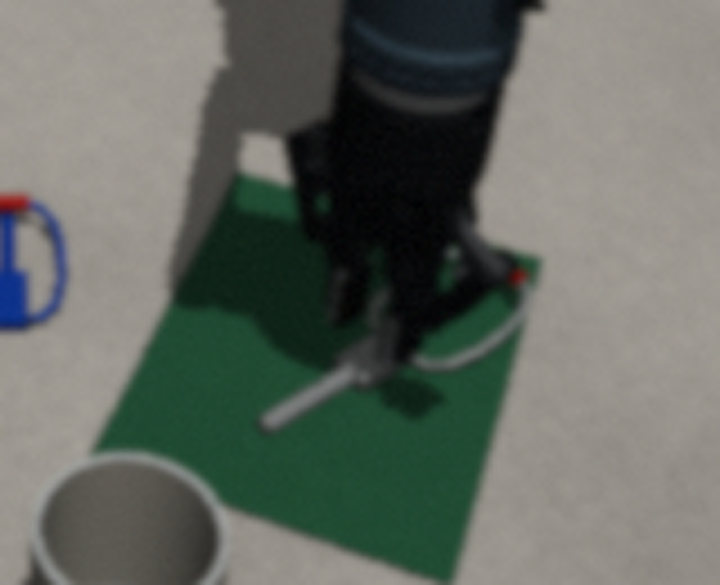

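```bash
python3 - <<'E'
from h import *
np.set_printoptions(precision=1,suppress=True)
p,d,ps=load("s1")
u,v=410,279
im=cv2.resize(p[v-80:v+50,u-80:u+80],None,fx=4.5,fy=4.5,interpolation=2)
im=np.clip(im.astype(int)*2,0,255).astype(np.uint8)
for x,col in((0,(0,255,255)),(-.025,(255,0,255))):
  for y in(-.0145,.0145):
    for z in(-.01,.011):
      q=proj("scene",[ps[0]+ps[1]@np.array([x,y,z])])[0];q=((q-[u-80,v-80])*4.5).astype(int);cv2.circle(im,tuple(int(k) for k in q),3,col,-1)
cv2.imwrite("pics/s1d.png",im)
E
```

```text
(no output)
```

View pics/s1d.png

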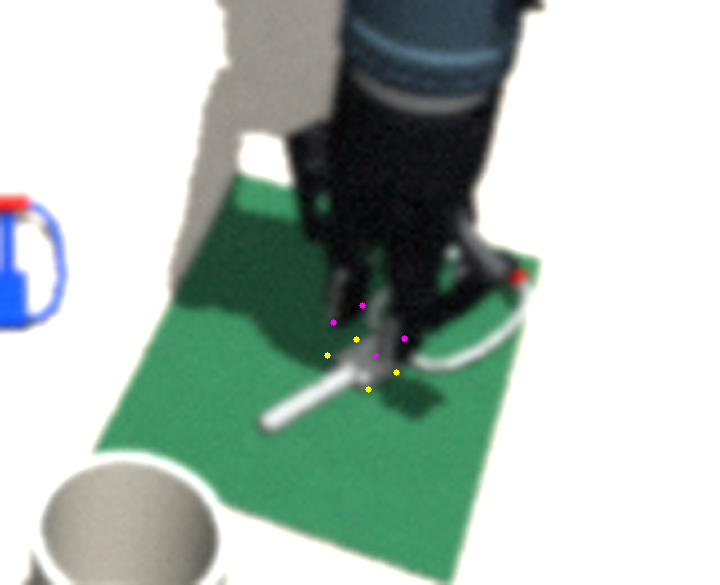

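The measurements and the picture both put the finger tips about 22–25 mm behind the TCP at this opening, so they are still above the lug. I'll lower while watching the force.

```bash
python3 -m creep '0.36 1.0 0 0 0 0 0;0.36 0 0 0 0 0 0'
python3 - <<'E'
from h import *
np.set_printoptions(precision=1,suppress=True)
p,d,ps=shot("wrist","w5");P=cloud("wrist",p,d,ps)
T=(P-ps[0])@ps[1]*1000
cv2.imwrite("pics/w5c.png",cv2.resize(p[170:370,190:450],None,fx=3,fy=3,interpolation=2))
E
```

```text
time_s: 4.45
eef_pos: [0.5431, 0.2252, -0.0067]
eef_rot: [0.688, 0.165, 0.688, -0.162]
wrist_force: [-0.5, 0.1, 0.5]
opening: 0.36
```

View pics/w5c.png

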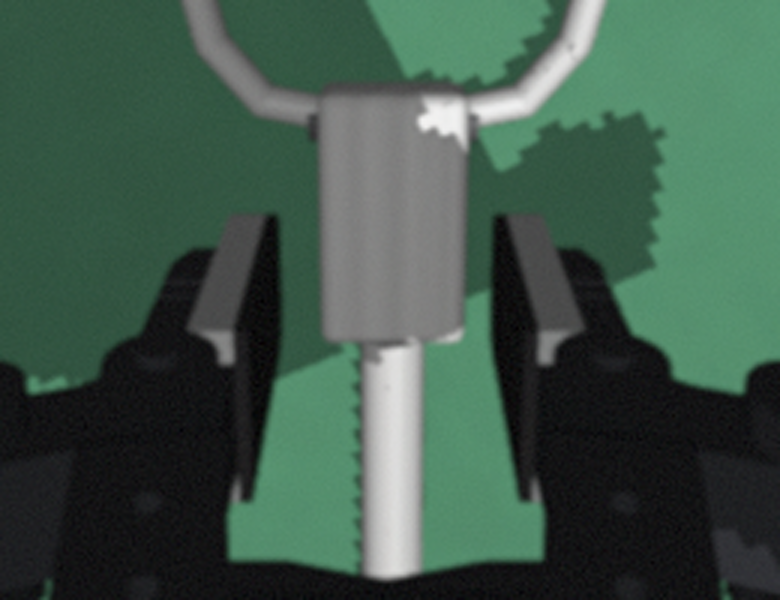

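```bash
python3 -m creep '0.36 0.7 0 0 0 0 0;0.36 0 0 0 0 0 0;0.36 0.2 0 0 0 0 0;0.36 0 0 0 0 0 0'
python3 - <<'E'
from h import *
np.set_printoptions(precision=1,suppress=True)
p,d,ps=shot("wrist","w6");P=cloud("wrist",p,d,ps)
T=(P-ps[0])@ps[1]*1000
m=(abs(abs(T[...,1])-15)<8)&(abs(T[...,2])<13)&(T[...,0]>-60)&(p.max(-1)<105)&(P[...,2]>.005)
for x in range(-44,-10,3):
    k=m&(T[...,0]>=x)&(T[...,0]<x+3);print(x,k.sum(),T[k].min(0) if k.any() else'',T[k].max(0)if k.any() else'')
cv2.imwrite("pics/w6c.png",cv2.resize(p[170:370,190:450],None,fx=3,fy=3,interpolation=2))
E
```

```text
time_s: 5.0
eef_pos: [0.5437, 0.2254, -0.0159]
eef_rot: [0.688, 0.165, 0.687, -0.162]
wrist_force: [-0.0, -0.4, -0.1]
opening: 0.362
-44 226 [-44.  -23.  -10.2] [-41.   23.   11.9]
-41 214 [-41.  -23.  -10.1] [-38.   23.   12.6]
-38 201 [-38.  -22.8 -10.2] [-35.   23.   12.3]
-35 181 [-35.  -22.9 -10.1] [-32.   22.9  12.5]
-32 174 [-32.  -22.9 -11.1] [-29.   22.8  12.6]
-29 267 [-29.  -22.6 -13. ] [-26.   22.2  12.7]
-26 59 [-25.9 -16.9 -10.8] [-23.   14.1  10.3]
-23 24 [-23.  -16.9  -8.3] [-20.9  21.6  10.5]
-20 0  
-17 0  
-14 0  
-11 0
```

View pics/w6c.png

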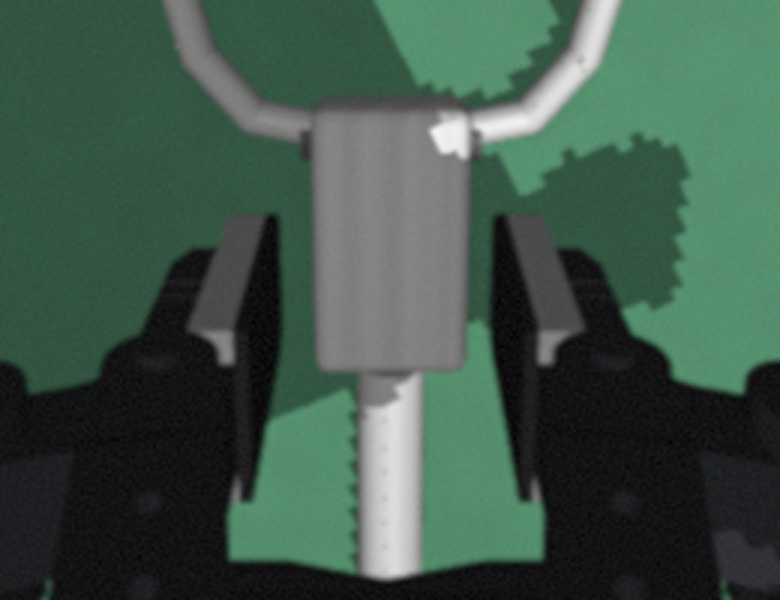

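```bash
python3 -m creep '0.36 0.3 0 0 0 0 0;0.36 0 0 0 0 0 0;0.2 0 0 0 0 0 0;0.15 0 0 0 0 0 0;0.1 0 0 0 0 0 0'
python3 - <<'E'
from h import *
p,d,ps=shot("wrist","w7")
cv2.imwrite("pics/w7c.png",cv2.resize(p[170:370,190:450],None,fx=3,fy=3,interpolation=2))
E
```

```text
time_s: 5.68
eef_pos: [0.5445, 0.2253, -0.0179]
eef_rot: [0.689, 0.165, 0.687, -0.162]
wrist_force: [0.6, -0.5, 1.0]
opening: 0.231
```

View pics/w7c.png

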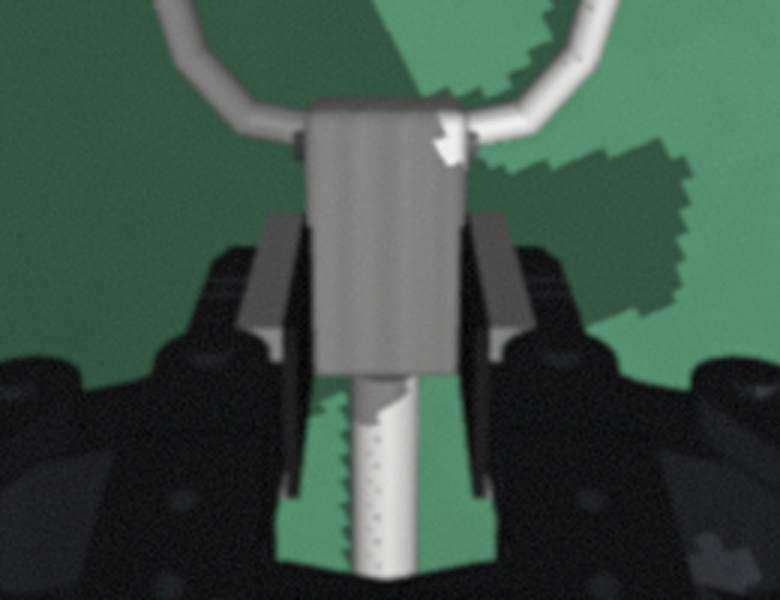

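The pads close on the lug with the opening at 0.23. Next I'll lift straight up.

```bash
python3 -m creep '0.1 -1.5 0 0 0 0 0;0.1 -4 0 0 0 0 0;0.1 -6 0 0 0 0 0;0.1 -6 0 0 0 0 0;0.1 -6 0 0 0 0 0;0.1 0 0 0 0 0 0'
python3 - <<'E'
from h import *
p,d,ps=shot("wrist","w8")
E
```

```text
time_s: 6.48
eef_pos: [0.5424, 0.2247, 0.2273]
eef_rot: [0.689, 0.165, 0.687, -0.162]
wrist_force: [-0.8, -0.7, -1.9]
opening: 0.234
```

View pics/w8.png

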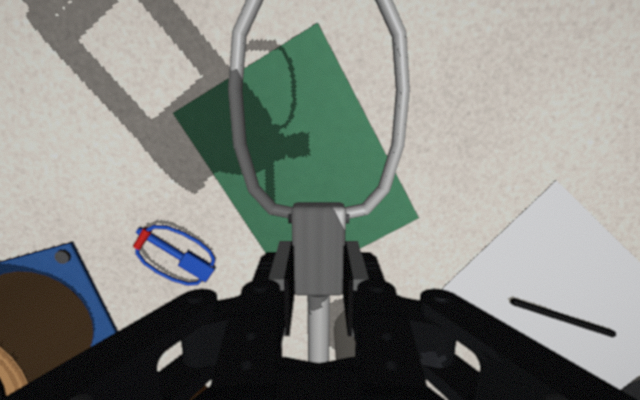

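```bash
python3 - <<'E'
from h import *
np.set_printoptions(precision=2,suppress=True)
p,d,ps=load("w8");P=cloud("wrist",p,d,ps);T=(P-ps[0])@ps[1]*1000
print("R",ps[1])
for v in range(200,362,8):
    row=T[v];m=(abs(row[:,1])<13)&(row[:,0]<-5)&(row[:,0]>-60)&(p[v].max(-1)>45)
    if m.any():
        q=row[m];u=np.nonzero(m)[0];print(v,u.min(),u.max(),"x top %.1f/%.1f"%(np.median(q[:,0]),q[:,0].min()),"y %.1f..%.1f"%(q[:,1].min(),q[:,1].max()),"z %.1f"%np.median(q[:,2]))
cv2.imwrite("pics/w8c.png",cv2.resize(p[190:370,250:390],None,fx=4,fy=3.3,interpolation=2))
E
```

```text
R [[ 0.    0.45  0.89]
 [ 0.    0.89 -0.45]
 [-1.    0.    0.  ]]
208 291 354 x top -30.2/-31.8 y -12.5..13.0 z -25.4
216 290 353 x top -30.9/-32.7 y -13.0..12.7 z -22.3
224 292 345 x top -31.1/-32.6 y -12.0..9.4 z -19.0
232 292 345 x top -31.0/-32.4 y -12.2..9.5 z -15.5
240 292 345 x top -31.1/-31.9 y -12.3..9.5 z -12.0
248 294 354 x top -31.3/-34.8 y -11.5..13.0 z -8.6
256 294 355 x top -31.4/-41.6 y -11.4..12.5 z -5.1
264 294 358 x top -31.3/-48.1 y -11.4..12.9 z -1.5
272 294 360 x top -31.3/-54.8 y -11.5..12.9 z 2.2
280 284 361 x top -31.4/-59.9 y -12.8..12.8 z 5.8
288 294 356 x top -31.1/-59.3 y -11.5..11.1 z 9.8
296 293 343 x top -29.8/-41.5 y -11.4..8.7 z 14.4
304 292 344 x top -30.2/-46.8 y -11.5..8.5 z 18.0
312 291 329 x top -30.7/-51.3 y -11.5..3.2 z 21.6
320 290 329 x top -30.1/-56.0 y -11.5..3.3 z 26.1
328 289 329 x top -30.6/-59.2 y -11.6..3.3 z 29.7
336 286 353 x top -31.1/-59.3 y -12.8..10.6 z 33.5
344 308 329 x top -30.3/-32.0 y -6.2..3.4 z 38.2
352 308 329 x top -30.3/-31.8 y -6.2..3.4 z 42.5
360 308 328 x top -30.5/-31.8 y -6.3..2.9 z 46.6
```

View pics/w8c.png

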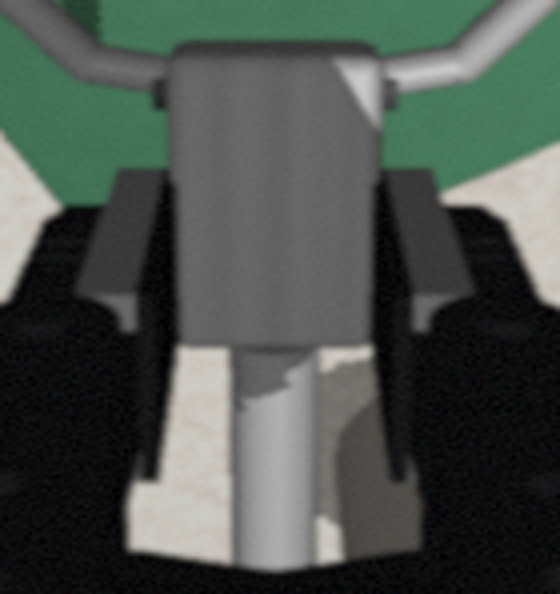

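```bash
python3 - <<'E'
from h import *
plan(np.array([.4625,-.219,.212]),Rdown(np.radians(-8.5)),maxmm=50,g="0.1")
E
```

```text
dist 450.3mm ang 71.8deg N=10
0.1 0.11 -4.31 1.30 0.125 -0.000 0.000;
0.1 0.11 -4.12 1.83 0.125 -0.000 0.000;
0.1 0.11 -3.85 2.33 0.125 -0.000 0.000;
0.1 0.11 -3.53 2.79 0.125 -0.000 0.000;
0.1 0.11 -3.16 3.21 0.125 -0.000 0.000;
0.1 0.11 -2.73 3.58 0.125 -0.000 0.000;
0.1 0.11 -2.26 3.89 0.125 -0.000 0.000;
0.1 0.11 -1.76 4.14 0.125 -0.000 0.000;
0.1 0.12 -1.23 4.33 0.125 -0.000 0.000;
0.1 0.12 -0.68 4.45 0.125 -0.000 0.000;
```

```bash
python3 -m creep '0.1 0.1 -4.3 1.3 0.125 0 0;0.1 0.1 -4.1 1.8 0.125 0 0;0.1 0.1 -3.9 2.3 0.125 0 0;0.1 0.1 -3.5 2.8 0.125 0 0;0.1 0.1 -3.2 3.2 0.125 0 0;0.1 0.1 -2.7 3.6 0.125 0 0;0.1 0.1 -2.3 3.9 0.125 0 0;0.1 0.1 -1.8 4.1 0.125 0 0;0.1 0.1 -1.2 4.3 0.125 0 0;0.1 0.1 -0.7 4.4 0.125 0 0'
python3 - <<'E'
from h import *
plan(np.array([.4625,-.219,.212]),Rdown(np.radians(-8.5)),maxmm=50,g="0.1")
E
```

```text
time_s: 7.78
eef_pos: [0.4392, -0.2225, 0.1943]
eef_rot: [-0.442, -0.537, -0.464, 0.549]
wrist_force: [0.3, -0.4, -1.2]
opening: 0.236
dist 29.4mm ang 2.8deg N=1
0.1 -1.84 2.17 -0.78 -0.032 -0.008 0.035;
```

```bash
python3 -m creep '0.1 -1.7 2.1 -0.8 -0.032 -0.008 0.035;0.1 0 0 0 0 0 0'
python3 - <<'E'
from h import *
print(pose())
shot("wrist","w9")
E
```

```text
time_s: 8.02
eef_pos: [0.4599, -0.2199, 0.2078]
eef_rot: [-0.459, -0.536, -0.462, 0.537]
wrist_force: [-0.3, 0.4, -2.2]
opening: 0.236
(array([ 0.45990735, -0.21987663,  0.20775003]), array([[-0.0043124 ,  0.98838606, -0.1519026 ],
       [ 0.00315257, -0.15188982, -0.9883924 ],
       [-0.99998573, -0.00474123, -0.00246095]]))
```

View pics/w9.png

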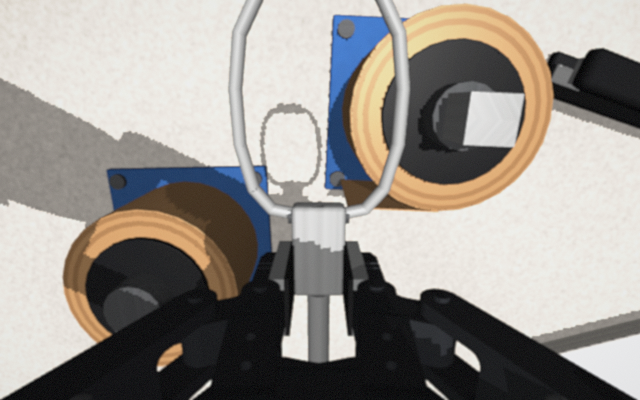

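The mandrel's top face shows at about (470,91), (524,94), (518,147), (466,143).

```bash
cat >> h.py <<'E'
def topface(tag,win):
    p,d,ps=load(tag);P=cloud("wrist",p,d,ps)
    v0,v1,u0,u1=win
    m=np.zeros(d.shape,np.uint8);g=cv2.cvtColor(p,cv2.COLOR_BGR2GRAY)
    m[v0:v1,u0:u1]=((g>165)&(P[...,2]>.165)&(P[...,2]<.195))[v0:v1,u0:u1]
    n,l,s,c=cv2.connectedComponentsWithStats(m);k=1+np.argmax(s[1:,4]);m=(l==k).astype(np.uint8)
    er=cv2.erode(m,np.ones((5,5)));z=P[er>0][:,2];zt=np.median(z)
    vs,us=np.nonzero(m)
    q=np.array([onplane("wrist",u,v,zt,ps) for u,v in zip(us,vs)])[:,:2]*1000
    r=cv2.minAreaRect(q.astype(np.float32))
    # area-based centroid; and moments-based side
    print(tag,"z",zt,z.std(),len(z),"rect",r,"centroid",q.mean(0),"n",len(q))
    T=(np.append(q.mean(0)/1000,zt)-ps[0])@ps[1]*1000;print("tool",T)
    return m,q,zt,ps
E
python3 - <<'E'
from h import *
m,q,zt,ps=topface("w9",(70,170,440,545))
c=cv2.findContours(m,0,2)[0][0];print(cv2.approxPolyDP(c,4,True).reshape(-1,2))
p=load("w9")[0];cv2.imwrite("pics/w9c.png",cv2.resize(p[60:180,420:560],None,fx=5,fy=5,interpolation=2))
E
```

```text
w9 z 0.1781233068042699 0.000663838826458278 2227 rect ((562.0479736328125, -178.61154174804688), (27.882308959960938, 28.145614624023438), 79.12440490722656) centroid [ 562.03061013 -178.37253929] n 2767
tool [ 29.31674695  94.77362437 -56.46220515]
[[471  92]
 [464 144]
 [514 146]
 [523  94]]
```

View pics/w9c.png

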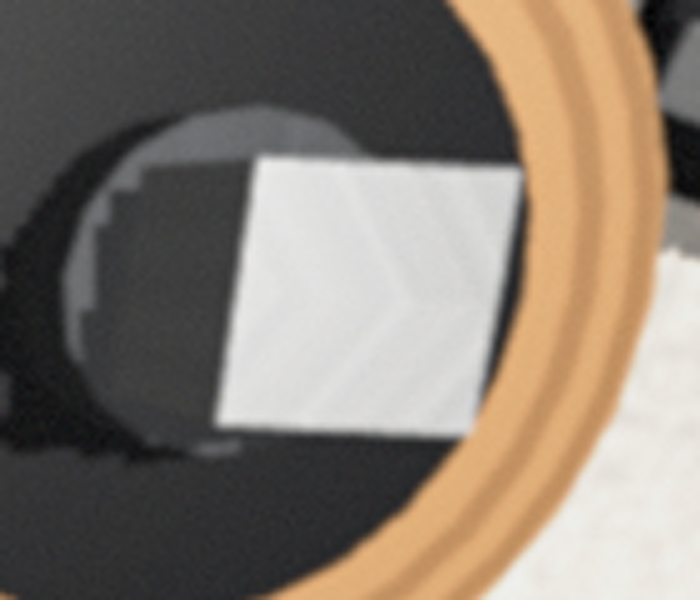

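```bash
python3 - <<'E'
from h import *
p,d,ps=load("w9")
m,q,zt,_=topface("w9",(70,170,440,545))
c=cv2.findContours(m,0,cv2.CHAIN_APPROX_NONE)[0][0].reshape(-1,2).astype(float)
W=np.array([onplane("wrist",u,v,zt,ps) for u,v in c])[:,:2]*1000
a=np.radians(-10.9);L=(W-q.mean(0))@np.array([[np.cos(a),-np.sin(a)],[np.sin(a),np.cos(a)]])
for ax in(0,1):
  for s in(-1,1):
    k=(abs(L[:,ax]*s-14)<2.5)&(abs(L[:,1-ax])<10);f=np.polyfit(L[k,1-ax],L[k,ax],1);print(ax,s,"off %.2f slope deg %.2f"%(f[1],np.degrees(f[0])))
p=load("scene0")[0];cv2.imwrite("pics/scene0d.png",cv2.resize(np.clip(p[165:225,230:295].astype(int)*2,0,255).astype(np.uint8),None,fx=9,fy=9,interpolation=2))
E
```

```text
Traceback (most recent call last):
  File "h.py", line 47, in topface
    q=np.array([onplane("wrist",u,v,zt,ps) for u,v in zip(us,vs)])[:,:2]*1000
                ~~~~~~~^^^^^^^^^^^^^^^^^^^
  File "h.py", line 34, in onplane
    c=ctrl.calibration(n);r=np.linalg.inv(c["mtx"])@[u,v,1]
ValueError: time passes only in moves, steps and waits
```

```bash
python3 - <<'E'
s=open('h.py').read()
s=s.replace("ctrl.calibration(n)","CAL(n)").replace("def cloud","_C={}\ndef CAL(n):\n    if n not in _C:_C[n]=ctrl.calibration(n)\n    return _C[n]\ndef cloud",1)
open('h.py','w').write(s)
E
cat > an.py <<'E'
from h import *
import sys
def edges(tag,win,yaw):
    p,d,ps=load(tag)
    m,q,zt,_=topface(tag,win)
    c=cv2.findContours(m,0,cv2.CHAIN_APPROX_NONE)[0][0].reshape(-1,2).astype(float)
    W=np.array([onplane("wrist",u,v,zt,ps) for u,v in c])[:,:2]*1000
    a=np.radians(yaw);L=(W-q.mean(0))@np.array([[np.cos(a),-np.sin(a)],[np.sin(a),np.cos(a)]])
    o=np.zeros((2,2))
    for ax in(0,1):
      for i,s in enumerate((-1,1)):
        k=(abs(L[:,ax]*s-14)<2.5)&(abs(L[:,1-ax])<10);f=np.polyfit(L[k,1-ax],L[k,ax],1);o[ax,i]=f[1];print(ax,s,"off %.2f slope deg %.2f"%(f[1],np.degrees(f[0])))
    cl=o.mean(1);C=q.mean(0)+np.array([[np.cos(a),-np.sin(a)],[np.sin(a),np.cos(a)]])@cl;print("centre",C)
E
python3 - <<'E'
from an import *
edges("w9",(70,170,440,545),-10.9)
p=load("scene0")[0];cv2.imwrite("pics/scene0d.png",cv2.resize(np.clip(p[165:225,230:295].astype(int)*2,0,255).astype(np.uint8),None,fx=9,fy=9,interpolation=2))
E
```

```text
w9 z 0.1781233068042699 0.000663838826458278 2227 rect ((562.0479736328125, -178.61154174804688), (27.882308959960938, 28.145614624023438), 79.12440490722656) centroid [ 562.03061013 -178.37253929] n 2767
tool [ 29.31674695  94.77362437 -56.46220515]
0 -1 off -13.73 slope deg 0.28
0 1 off 13.73 slope deg 0.22
1 -1 off -13.91 slope deg 0.05
1 1 off 13.42 slope deg -0.90
centre [ 561.9833059  -178.60930308]
```

View pics/scene0d.png

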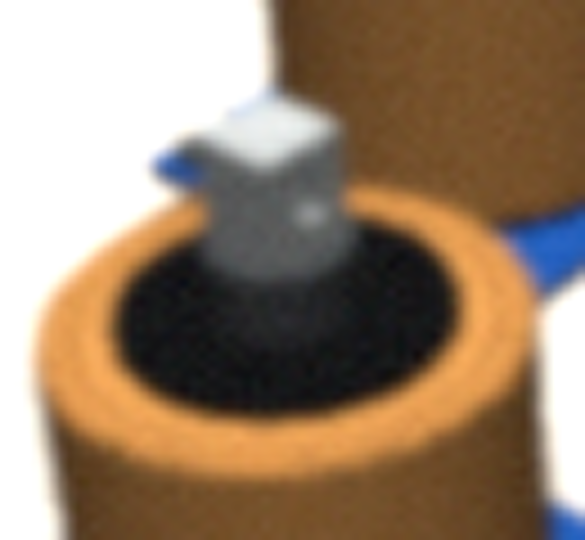

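```bash
python3 - <<'E'
from h import *
plan(np.array([.584,-.0739,.208]),Rdown(np.radians(-11.1)),maxmm=50,g="0.1")
E
```

```text
dist 192.0mm ang 2.4deg N=4
0.1 -0.04 2.54 -4.07 0.010 -0.001 0.002;
0.1 -0.04 2.50 -4.10 0.010 -0.001 0.002;
0.1 -0.04 2.46 -4.12 0.010 -0.001 0.002;
0.1 -0.04 2.42 -4.15 0.010 -0.001 0.002;
```

```bash
python3 -m creep '0.1 0 2.5 -4 0.01 0 0.002;0.1 0 2.5 -4 0.01 0 0.002;0.1 0 2.5 -4 0.01 0 0.002;0.1 0 1.4 -2.4 0.01 0 0;0.1 0 0 0 0 0 0'
python3 - <<'E'
from h import *
plan(np.array([.584,-.0739,.134]),Rdown(np.radians(-11.1)),maxmm=50,g="0.1")
E
```

```text
time_s: 8.7
eef_pos: [0.5691, -0.0808, 0.2013]
eef_rot: [-0.448, -0.542, -0.456, 0.546]
wrist_force: [0.1, -0.5, -1.2]
opening: 0.235
dist 69.3mm ang 0.9deg N=2
0.1 3.36 0.71 -0.46 0.005 -0.002 0.006;
0.1 3.36 0.69 -0.47 0.005 -0.002 0.006;
```

```bash
python3 -m creep '0.1 3 0.7 -0.5 0.005 0 0.006;0.1 2.5 0.5 -0.3 0.005 0 0.004;0.1 0 0 0 0 0 0'
python3 - <<'E'
from h import *
plan(np.array([.584,-.0739,.134]),Rdown(np.radians(-11.1)),maxmm=50,g="0.1")
E
```

```text
time_s: 9.07
eef_pos: [0.5792, -0.0727, 0.1435]
eef_rot: [-0.448, -0.544, -0.453, 0.546]
wrist_force: [-0.7, 0.1, -1.3]
opening: 0.234
dist 10.7mm ang 0.5deg N=1
0.1 0.94 0.50 0.03 0.005 -0.003 0.007;
```

```bash
python3 -m creep '0.1 0.9 0.5 0 0.005 -0.003 0.007;0.1 0 0 0 0 0 0;0.1 0 0 0 0 0 0'
python3 - <<'E'
from h import *
plan(np.array([.584,-.0739,.134]),Rdown(np.radians(-11.1)),maxmm=50,g="0.1")
shot("scene","s2");p=load("s2")[0]
cv2.imwrite("pics/s2c.png",cv2.resize(np.clip(p[150:270,210:350].astype(int)*2,0,255).astype(np.uint8),None,fx=5,fy=5,interpolation=2))
shot("top","t2");p=load("t2")[0]
cv2.imwrite("pics/t2c.png",cv2.resize(np.clip(p[140:240,310:440].astype(int),0,255).astype(np.uint8),None,fx=5,fy=5,interpolation=2))
E
```

```text
time_s: 9.45
eef_pos: [0.5845, -0.0744, 0.1361]
eef_rot: [0.45, 0.546, 0.448, -0.546]
wrist_force: [0.2, 0.6, -1.5]
opening: 0.234
dist 2.2mm ang 0.2deg N=1
0.1 0.21 -0.06 -0.04 -0.000 0.001 -0.003;
```

View pics/s2c.png

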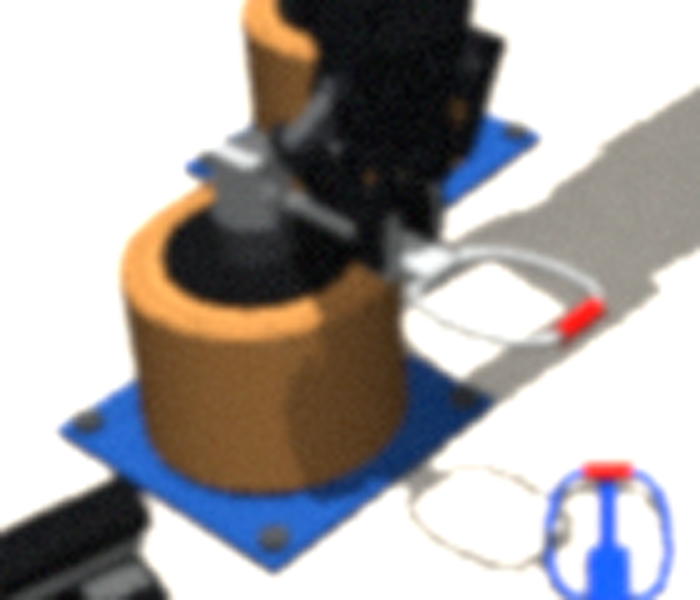

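View pics/t2c.png

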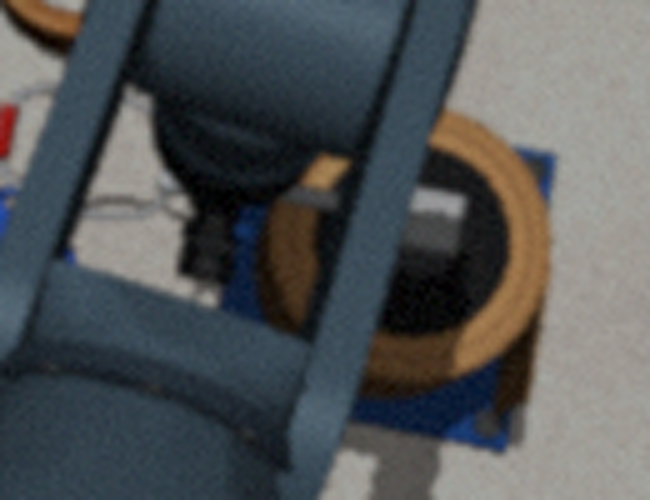

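The pin points at the hole face, with its tip at crop (290,195) beside the mandrel's right face. I'll trim the height and advance slowly.

```bash
python3 -m creep '0.1 0.2 -0.05 0 0 0 0;0.1 0 0 0.7 0 0 0;0.1 0 0 0.6 0 0 0;0.1 0 0 0 0 0 0;0.1 0 0 0 0 0 0'
python3 - <<'E'
from h import *
C=np.array([.5620,-.1786]);a=np.radians(-11.1);y=np.array([np.cos(a),np.sin(a)]);z=np.array([np.sin(a),-np.cos(a)])
p,R=pose();print(p);print("lat err(tool y) %.2f  s %.1f (home 27, tip at face 87) z err %.2f"%((p[:2]-C)@y*1000-1.45,-(p[:2]-C)@z*1000,p[2]*1000-133.9),np.degrees(Ro.from_matrix(R.T@Rdown(a)).as_rotvec()))
E
```

```text
time_s: 10.18
eef_pos: [0.5815, -0.0886, 0.1347]
eef_rot: [0.45, 0.547, 0.448, -0.546]
wrist_force: [0.1, -1.0, -2.3]
opening: 0.238
[ 0.58152822 -0.08860883  0.13466196]
lat err(tool y) 0.39  s 92.1 (home 27, tip at face 87) z err 0.76 [-0.05559952  0.0672163  -0.21974108]
```

```bash
cat > st.py <<'E'
from h import *
C=np.array([.5620,-.1786]);a=np.radians(-11.1);y=np.array([np.cos(a),np.sin(a)]);z=np.array([np.sin(a),-np.cos(a)])
p,R=pose();o=ctrl.get_obs();f=o["wrist_force"]@R
print("lat(tool y) %.2f  s %.1f (home 27, tip at face 87) z %.2f"%((p[:2]-C)@y*1000-1.45,-(p[:2]-C)@z*1000,p[2]*1000-133.9),"rot needed deg",np.degrees(Ro.from_matrix(R.T@Rdown(a)).as_rotvec()).round(2),"F tool",f.round(1),"t",o["time_s"],"open",round(o["opening"],3))
E
python3 -m creep '0.1 0.07 -0.04 0 0 0 -0.004;0.1 0 0 0.4 0 0 0;0.1 0 0 0.3 0 0 0;0.1 0 0 0 0 0 0'; python3 st.py
```

```text
time_s: 10.68
eef_pos: [0.5791, -0.0951, 0.1336]
eef_rot: [-0.449, -0.545, -0.45, 0.547]
wrist_force: [-0.7, -0.4, -1.2]
opening: 0.234
lat(tool y) -0.71  s 85.2 (home 27, tip at face 87) z -0.32 rot needed deg [-0.02  0.04  0.12] F tool [ 1.3 -0.6  0.5] t 10.675 open 0.234
```

```bash
python3 -m creep '0.1 0 0.05 0.1 0 0 0;0.1 0 0 0.3 0 0 0;0.1 0 0 0.2 0 0 0;0.1 0 0 0 0 0 0'; python3 st.py
```

```text
time_s: 11.18
eef_pos: [0.5776, -0.101, 0.1333]
eef_rot: [-0.448, -0.545, -0.45, 0.547]
wrist_force: [-1.8, 2.1, -0.9]
opening: 0.238
lat(tool y) -1.13  s 79.2 (home 27, tip at face 87) z -0.56 rot needed deg [-0.03  0.    0.23] F tool [ 0.9 -2.1 -1.8] t 11.175 open 0.238
```

```bash
python3 -m creep '0.1 0 0 0.4 0 0 0;0.1 0 0 0.4 0 0 0;0.1 0 0 0.4 0 0 0;0.1 0 0 0 0 0 0'; python3 st.py
```

```text
time_s: 11.68
eef_pos: [0.5749, -0.1139, 0.1334]
eef_rot: [-0.448, -0.545, -0.45, 0.547]
wrist_force: [-2.1, 1.3, 0.1]
opening: 0.236
lat(tool y) -1.21  s 66.0 (home 27, tip at face 87) z -0.50 rot needed deg [-0.04  0.03  0.25] F tool [-0.1 -2.3 -0.9] t 11.675 open 0.236
```

Tip is 21 mm in with little force. Continuing.

```bash
python3 -m creep '0.1 0 -0.02 0.6 0 0 0;0.1 0 0 0.6 0 0 0;0.1 0 0 0.6 0 0 0;0.1 0 0 0.6 0 0 0;0.1 0 0 0 0 0 0'; python3 st.py
```

```text
time_s: 12.3
eef_pos: [0.5697, -0.1395, 0.1335]
eef_rot: [-0.448, -0.545, -0.45, 0.547]
wrist_force: [-1.8, -0.1, 0.6]
opening: 0.232
lat(tool y) -1.44  s 39.8 (home 27, tip at face 87) z -0.41 rot needed deg [-0.05  0.06  0.24] F tool [-0.6 -1.7  0.4] t 12.3 open 0.232
```

```bash
python3 -m creep '0.1 0 0 0.6 0 0 0;0.1 0 0 0.3 0 0 0;0.1 0 0 0.2 0 0 0;0.1 0 0 0 0 0 0'; python3 st.py
```

```text
time_s: 12.8
eef_pos: [0.5674, -0.1506, 0.1335]
eef_rot: [-0.448, -0.545, -0.45, 0.547]
wrist_force: [-2.6, 2.0, -0.3]
opening: 0.234
lat(tool y) -1.55  s 28.5 (home 27, tip at face 87) z -0.41 rot needed deg [-0.03  0.02  0.26] F tool [ 0.3 -2.9 -1.5] t 12.8 open 0.234
```

```bash
python3 -m creep '0.1 0 0 0.15 0 0 0;0.1 0 0 0.15 0 0 0;0.1 0 0 0.15 0 0 0'; python3 st.py;  python3 -m creep '0.1 0 0 0.2 0 0 0;0.1 0 0 0.2 0 0 0'; python3 st.py
```

```text
time_s: 13.18
eef_pos: [0.5674, -0.1505, 0.1335]
eef_rot: [0.447, 0.547, 0.452, -0.545]
wrist_force: [-1.1, 7.5, 0.3]
opening: 0.237
lat(tool y) -1.55  s 28.6 (home 27, tip at face 87) z -0.36 rot needed deg [ 0.04 -0.39  0.25] F tool [-0.3 -2.5 -7.1] t 13.175 open 0.237
time_s: 13.42
eef_pos: [0.5674, -0.1504, 0.1336]
eef_rot: [0.446, 0.548, 0.454, -0.543]
wrist_force: [-0.7, 9.9, 1.9]
opening: 0.235
lat(tool y) -1.58  s 28.7 (home 27, tip at face 87) z -0.32 rot needed deg [ 0.12 -0.75  0.25] F tool [-1.8 -2.6 -9.6] t 13.425 open 0.235
```

```bash
python3 -m creep '0.1 0 0 0 0 0 0;0.5 0 0 0 0 0 0;0.5 0 0 0 0 0 0;0.5 0 0 0 0 0 0'; python3 st.py; python3 -m creep '0.5 -3 0 0 0 0 0;0.5 -5 0 0 0 0 0;0.5 -5 0 -1 0 0 0;0.5 0 0 0 0 0 0'; python3 - <<'E'
from h import *
shot("wrist","w10")
shot("scene","s3");p=load("s3")[0]
cv2.imwrite("pics/s3c.png",cv2.resize(np.clip(p[150:270,210:350].astype(int)*2,0,255).astype(np.uint8),None,fx=5,fy=5,interpolation=2))
E
```

```text
time_s: 13.92
eef_pos: [0.5691, -0.1518, 0.1347]
eef_rot: [0.448, 0.548, 0.452, -0.543]
wrist_force: [-0.3, -0.6, 0.1]
opening: 0.497
lat(tool y) 0.37  s 27.6 (home 27, tip at face 87) z 0.79 rot needed deg [ 0.15 -0.6  -0.01] F tool [-0.1 -0.1  0.7] t 13.925 open 0.497
time_s: 14.42
eef_pos: [0.571, -0.1442, 0.2683]
eef_rot: [0.448, 0.549, 0.452, -0.543]
wrist_force: [1.0, 0.6, -0.7]
opening: 0.502
```

View pics/w10.png

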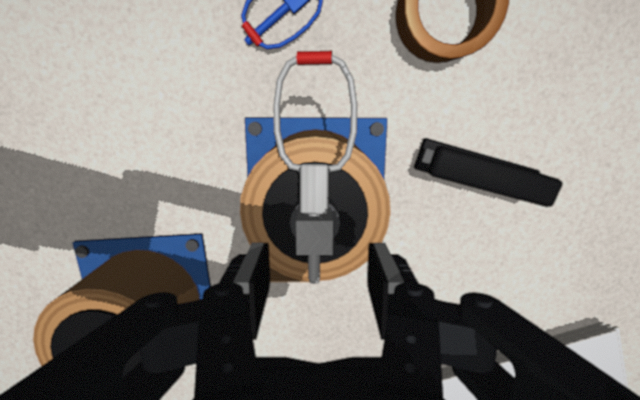

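View pics/s3c.png

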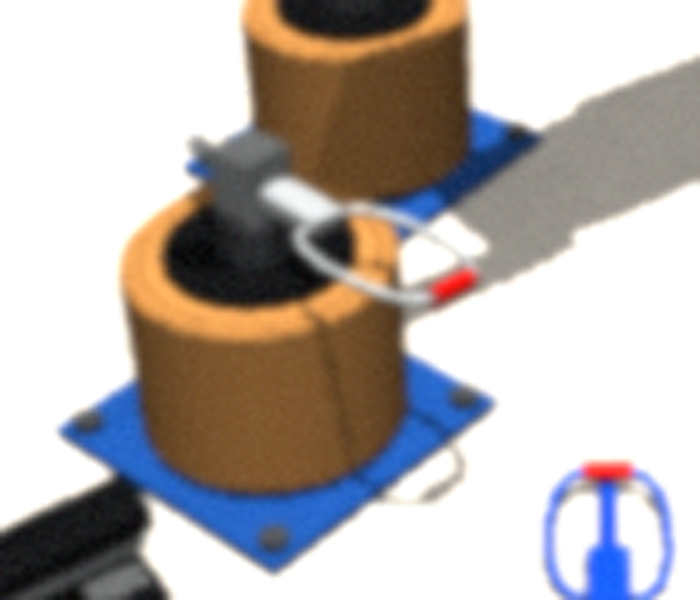

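```bash
python3 - <<'E'
from h import *
np.set_printoptions(precision=4,suppress=True)
p,d,ps=load("w10");P=cloud("wrist",p,d,ps)
cv2.imwrite("pics/w10c.png",cv2.resize(p[150:290,265:365],None,fx=6,fy=4.2,interpolation=2))
for v in range(155,290,5): print(v,P[v,314],p[v,314])
E
```

```text
155 [ 0.5722 -0.1241  0.1156] [120 168 211]
160 [ 0.5713 -0.1287  0.1144] [105 147 187]
165 [ 0.5724 -0.1255  0.1612] [149 151 151]
170 [ 0.5716 -0.1296  0.1601] [188 189 189]
175 [ 0.5709 -0.1332  0.1618] [188 188 190]
180 [ 0.5701 -0.1371  0.1621] [188 189 190]
185 [ 0.5693 -0.141   0.1621] [189 191 192]
190 [ 0.5685 -0.1452  0.1615] [190 190 190]
195 [ 0.5678 -0.1489  0.1625] [189 188 189]
200 [ 0.567  -0.1529  0.1627] [186 188 187]
205 [ 0.5662 -0.1569  0.1632] [186 188 189]
210 [ 0.5654 -0.1607  0.1641] [185 185 186]
215 [ 0.5645 -0.1652  0.1629] [153 154 154]
220 [ 0.5647 -0.1651  0.1758] [73 73 73]
225 [ 0.564  -0.1686  0.1773] [105 104 104]
230 [ 0.5633 -0.1721  0.1787] [109 108 109]
235 [ 0.5625 -0.1763  0.1782] [107 106 107]
240 [ 0.5617 -0.1802  0.1785] [106 106 107]
245 [ 0.5608 -0.1845  0.1779] [111 111 110]
250 [ 0.56   -0.1889  0.1773] [105 106 105]
255 [ 0.558  -0.1981  0.1658] [108 108 109]
260 [ 0.5572 -0.2022  0.1665] [107 108 108]
265 [ 0.5564 -0.2064  0.1669] [107 107 108]
270 [ 0.5557 -0.2099  0.1688] [104 105 104]
275 [ 0.5547 -0.2148  0.1679] [108 110 109]
280 [ 0.554  -0.2183  0.1698] [105 106 106]
285 [ 0.533  -0.3149 -0.0008] [195 204 209]
```

View pics/w10c.png

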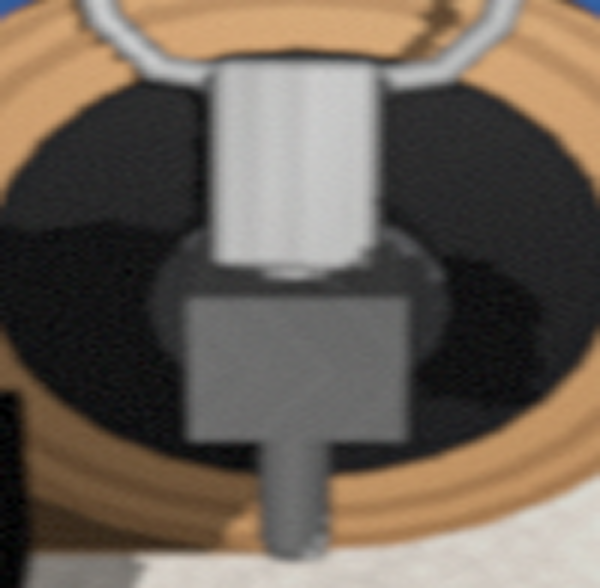

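The pin is through: lug front edge at crop (295,265), mandrel top edge at row 297, tip at row 555. A sliver of shank suggests a gap of about 1 mm, so I'll push on the lug's back end with shut fingers inside the ring loop.

```bash
cat >> st.py <<'E'
import sys
if len(sys.argv)>3:
    s,lat,zz=map(float,sys.argv[1:4]);t=C+y*(lat+1.45)/1000-z*s/1000
    plan(np.append(t,zz/1000),Rdown(a),g="0")
E
python3 st.py 82 -1.5 230
```

```text
lat(tool y) -1.70  s 35.7 (home 27, tip at face 87) z 129.42 rot needed deg [ 0.04 -0.68  0.42] F tool [ 1.5  0.2 -0.5] t 14.525 open 0.499
dist 57.1mm ang 0.8deg N=1
0 3.39 0.05 -4.59 0.001 -0.012 0.007;
```

```bash
python3 -m creep '0 0 0 -4.5 0 -0.012 0.007;0 2.5 0 0 0 0 0;0 0 0 0 0 0 0;0 0 0 0 0 0 0'; python3 st.py 82 -1.5 128; python3 - <<'E'
from h import *
shot("wrist","w11")
E
```

```text
time_s: 15.02
eef_pos: [0.5747, -0.0986, 0.2325]
eef_rot: [-0.446, -0.545, -0.452, 0.548]
wrist_force: [0.4, 0.2, -0.0]
opening: 0.001
lat(tool y) -4.39  s 81.0 (home 27, tip at face 87) z 98.56 rot needed deg [-0.07 -0.05  0.52] F tool [ 0.   0.4 -0.3] t 15.025 open 0.001
dist 104.5mm ang 0.5deg N=2
0 5.22 0.19 -0.05 -0.001 -0.000 0.005;
0 5.22 0.17 -0.05 -0.001 -0.000 0.005;
```

View pics/w11.png

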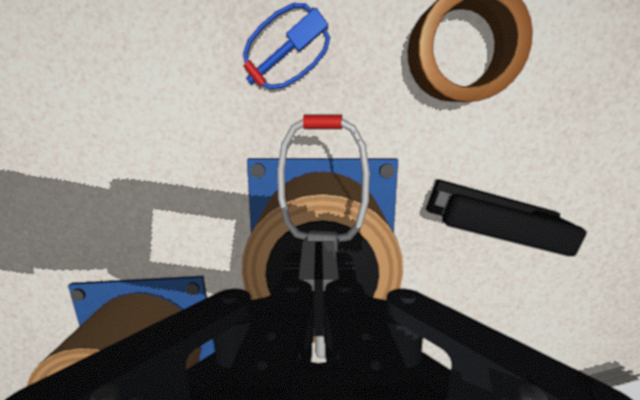

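```bash
python3 -m creep '0 3 0.25 -0.1 0 0 0.005;0 4 0.1 0 0 0 0.004;0 3 0 0 0 0 0;0 0 0 0 0 0 0;0 0 0 0 0 0 0'; python3 st.py 80 -1.5 127;python3 - <<'E'
from h import *
shot("wrist","w12")
E
```

```text
time_s: 15.7
eef_pos: [0.5808, -0.1018, 0.1347]
eef_rot: [0.45, 0.549, 0.446, -0.546]
wrist_force: [-0.6, -0.2, -0.2]
opening: -0.001
lat(tool y) 2.23  s 79.0 (home 27, tip at face 87) z 0.81 rot needed deg [-0.28  0.03 -0.41] F tool [ 0.2 -0.5  0.3] t 15.7 open -0.001
dist 8.6mm ang 0.5deg N=1
0 0.77 -0.38 -0.10 -0.005 0.001 -0.007;
```

View pics/w12.png

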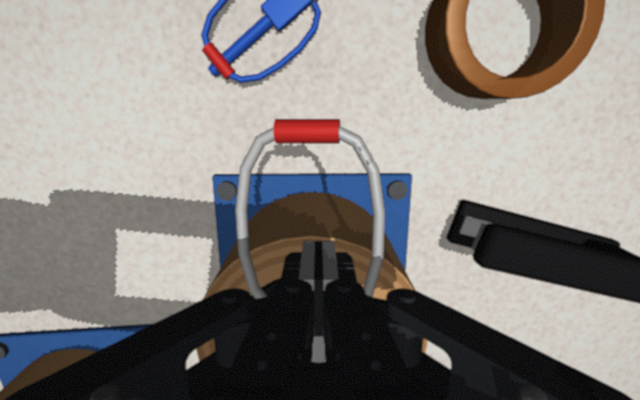

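```bash
python3 -m creep '0 0.7 -0.35 0 -0.005 0 -0.007;0 0 0 0 0 0 0;0 0 0 0.6 0 0 0;0 0 0 0.2 0 0 0;0 0 0 0 0 0 0'; python3 st.py
```

```text
time_s: 16.38
eef_pos: [0.5774, -0.1103, 0.1308]
eef_rot: [0.451, 0.547, 0.448, -0.545]
wrist_force: [0.2, 0.1, 0.2]
opening: 0.001
lat(tool y) 0.50  s 70.0 (home 27, tip at face 87) z -3.14 rot needed deg [ 0.02  0.1  -0.29] F tool [-0.2  0.2 -0.2] t 16.375 open 0.001
```

```bash
python3 -m creep '0 0.3 -0.15 0.2 0 0 0;0 0 0 0.2 0 0 0;0 0 0 0.2 0 0 0;0 0 0 0.2 0 0 0'; python3 st.py;python3 -m creep '0 0 0 0.2 0 0 0;0 0 0 0.2 0 0 0'; python3 st.py
```

```text
time_s: 16.88
eef_pos: [0.5752, -0.1126, 0.1273]
eef_rot: [0.449, 0.549, 0.45, -0.542]
wrist_force: [3.2, 8.1, 1.2]
opening: 0.003
lat(tool y) -1.19  s 67.3 (home 27, tip at face 87) z -6.57 rot needed deg [ 0.06 -0.46 -0.31] F tool [-1.1  1.6 -8.6] t 16.875 open 0.003
time_s: 17.12
eef_pos: [0.5753, -0.1124, 0.1274]
eef_rot: [0.448, 0.551, 0.452, -0.54]
wrist_force: [1.7, 7.7, 1.5]
opening: 0.005
lat(tool y) -1.15  s 67.5 (home 27, tip at face 87) z -6.53 rot needed deg [ 0.13 -0.84 -0.33] F tool [-1.4  0.2 -7.9] t 17.125 open 0.005
```

```bash
python3 -m creep '0 0 0 0.5 0 0.008 0;0 0 0 0.6 0 0.008 0'; python3 st.py;python3 -m creep '0 0 0 -1 0 0.01 0;0 0 0 -0.5 0 0 0;0 0 0 0 0 0 0'; python3 st.py
```

```text
time_s: 17.38
eef_pos: [0.5754, -0.1118, 0.1275]
eef_rot: [0.441, 0.56, 0.46, -0.53]
wrist_force: [6.2, 25.4, 4.2]
opening: -0.001
lat(tool y) -1.20  s 68.1 (home 27, tip at face 87) z -6.44 rot needed deg [ 0.26 -2.89 -0.36] F tool [ -2.9   1.3 -26.3] t 17.375 open -0.001
time_s: 17.75
eef_pos: [0.5781, -0.0961, 0.1281]
eef_rot: [0.439, 0.562, 0.463, -0.527]
wrist_force: [0.1, -1.1, -0.3]
opening: 0.005
lat(tool y) -1.50  s 84.1 (home 27, tip at face 87) z -5.81 rot needed deg [ 0.33 -3.46 -0.33] F tool [0.2 0.3 1. ] t 17.75 open 0.005
```

```bash
python3 -m creep '0 -4 0 0 0 -0.03 0;0 -5 0 1 0 -0.03 0;0 -3 0 2 0 0 0;0 0 0 3 0 0 0;0 0 0 1 0 0 0;0 0 0 0 0 0 0'; python3 st.py; python3 - <<'E'
from h import *
shot("wrist","w13")
E
```

```text
time_s: 18.5
eef_pos: [0.5619, -0.1728, 0.2506]
eef_rot: [-0.452, -0.545, -0.448, 0.546]
wrist_force: [-0.0, 0.2, -0.0]
opening: 0.001
lat(tool y) -2.68  s 5.6 (home 27, tip at face 87) z 116.68 rot needed deg [ 0.18  0.31 -0.21] F tool [ 0.  -0.1 -0.2] t 18.5 open 0.001
```

View pics/w13.png

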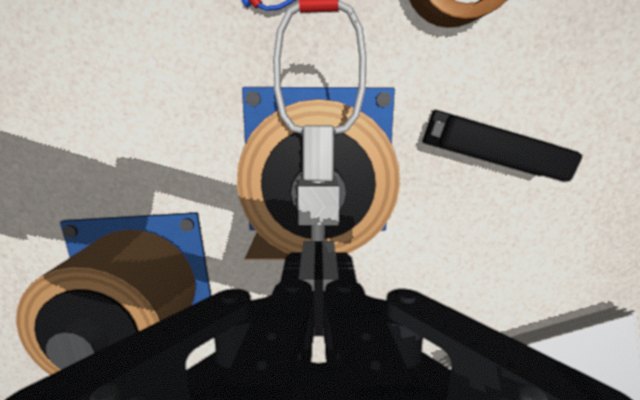

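```bash
python3 - <<'E'
from h import *
np.set_printoptions(precision=4,suppress=True)
p,d,ps=load("w13");P=cloud("wrist",p,d,ps)
cv2.imwrite("pics/w13c.png",cv2.resize(p[115:265,275:365],None,fx=6.5,fy=4,interpolation=2))
for v in list(range(126,190,4))+[215,220,223,226,230]: print(v,P[v,319])
z=np.array([np.sin(np.radians(-11.1)),-np.cos(np.radians(-11.1))])
e1=onplane("wrist",319,185,.1781,ps);e2=onplane("wrist",319,223.5,.1781,ps);l=onplane("wrist",319,181,.1645,ps);b=onplane("wrist",319,126,.161,ps)
print(e1@np.append(z,0),e2@np.append(z,0),l@np.append(z,0),b@np.append(z,0))
E
```

```text
126 [ 0.5729 -0.1259  0.16  ]
130 [ 0.5723 -0.1285  0.1621]
134 [ 0.5718 -0.1313  0.1612]
138 [ 0.5713 -0.1341  0.1616]
142 [ 0.5707 -0.1368  0.1616]
146 [ 0.5702 -0.1395  0.1624]
150 [ 0.5696 -0.1425  0.1611]
154 [ 0.5691 -0.1452  0.1622]
158 [ 0.5686 -0.1478  0.1635]
162 [ 0.568  -0.1509  0.162 ]
166 [ 0.5675 -0.1537  0.1625]
170 [ 0.567  -0.1563  0.1643]
174 [ 0.5664 -0.1593  0.1635]
178 [ 0.5658 -0.1622  0.1638]
182 [ 0.5652 -0.1652  0.1635]
186 [ 0.5652 -0.1651  0.176 ]
215 [ 0.5613 -0.1852  0.1786]
220 [ 0.5606 -0.1886  0.1792]
223 [ 0.5602 -0.1909  0.1791]
226 [ 0.5589 -0.1978  0.1665]
230 [ 0.5583 -0.2007  0.167 ]
0.05197790041345251 0.08022760693637271 0.05231353908023939 0.013216516996528333
```

View pics/w13c.png

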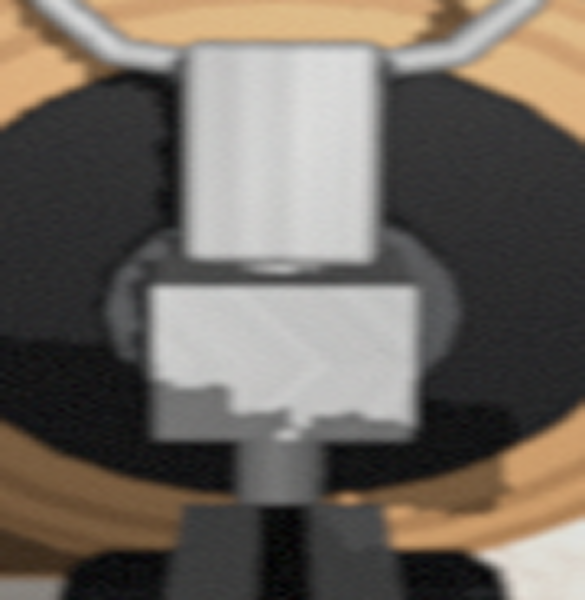

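The lug's front edge lies in the mandrel's face plane (0.0523 against 0.0520 m along the pin, lug length 39 mm), and a 26 N push did not move it. The pin is home. Next, the ring.

```bash
python3 - <<'E'
from h import *
np.set_printoptions(precision=4,suppress=True)
C=np.array([.5620,-.1786]);a=np.radians(-11.1);y=np.array([np.cos(a),np.sin(a)]);z=np.array([np.sin(a),-np.cos(a)])
for tag,u,v in(("w10",314,58),("w11",323,121),("w12",307,131)):
    p,d,ps=load(tag);P=cloud("wrist",p,d,ps)
    hsv=cv2.cvtColor(p,cv2.COLOR_BGR2HSV);m=((hsv[...,0]<8)|(hsv[...,0]>172))&(hsv[...,1]>170);m[:v-15]=0;m[v+15:]=0;m[:,:u-40]=0;m[:,u+40:]=0
    q=P[m];k=np.median(q,0);X=onplane("wrist",*np.mean(np.nonzero(m)[::-1],1),.153,ps)
    print(tag,m.sum(),k,"s %.1f lat %.1f z top %.1f"%(-(k[:2]-C)@z*1000,(k[:2]-C)@y*1000,k[2]*1000),X, -(X[:2]-C)@z*1000)
print(ctrl.get_obs()["q"])
E
```

```text
w10 382 [ 0.5873 -0.048   0.1577] s 133.0 lat -0.3 z top 157.7 [ 0.5875 -0.0474  0.153 ] 133.6478917067909
w11 436 [ 0.5877 -0.0473  0.1576] s 133.7 lat -0.1 z top 157.6 [ 0.5876 -0.0477  0.153 ] 133.41558011796306
w12 1381 [ 0.5877 -0.0471  0.1576] s 134.0 lat -0.0 z top 157.6 [ 0.5875 -0.0475  0.153 ] 133.5242526667342
[-0.4972  0.175   1.5315 -0.004   1.4307 -0.3064]
```

```bash
cat > rg.py <<'E'
from h import *
C=np.array([.5620,-.1786]);a=np.radians(-11.1);y=np.array([np.cos(a),np.sin(a)]);z=np.array([np.sin(a),-np.cos(a)])
def W(s,lat,zz): return np.append(C+y*(lat+1.45)/1000-z*s/1000,zz/1000)
def Rt(deg): return Rdown(a)@Ro.from_euler('y',-deg,degrees=True).as_matrix()
def tcp(s,zz,deg,x,zo,lat=-.5):  # sleeve centre (s,zz mm) at tool (x,zo)
    return W(s,lat,zz)-Rt(deg)@np.array([x,0,zo])/1000
def state():
    p,R=pose();o=ctrl.get_obs();e=np.degrees(Ro.from_matrix(Rdown(a).T@R).as_rotvec())
    print("s %.1f lat %.1f z %.1f"%(-(p[:2]-C)@z*1000,(p[:2]-C)@y*1000-1.45,p[2]*1000),"rotvec from down",e.round(2),"F tool",(o["wrist_force"]@R).round(1),"t %.2f"%o["time_s"],"q",o["q"].round(2))
E
python3 - <<'E'
from rg import *
state();plan(W(180,-.5,250),Rt(45),g="0",maxmm=35)
E
```

```text
s 6.1 lat -2.8 z 250.3 rotvec from down [-0.2  -0.29  0.18] F tool [ 0.1 -0.6 -0.1] t 18.55 q [-0.5   0.17  1.53 -0.    1.43 -0.31]
dist 173.9mm ang 44.7deg N=5
0 -0.01 0.06 -3.48 0.000 -0.156 -0.001;
0 -0.55 0.06 -3.43 0.000 -0.156 -0.001;
0 -1.08 0.05 -3.31 0.000 -0.156 -0.001;
0 -1.58 0.05 -3.10 0.000 -0.156 -0.001;
0 -2.04 0.05 -2.82 0.000 -0.156 -0.001;
```

```bash
python3 -m creep '0 0 0.05 -3.5 0 -0.156 0;0 -0.55 0.05 -3.4 0 -0.156 0;0 -1.1 0.05 -3.3 0 -0.156 0;0 -1.6 0.05 -3.1 0 -0.156 0;0 -2 0.05 -2.8 0 -0.156 0;0 0 0 0 0 0 0'
python3 - <<'E'
from rg import *
state();plan(tcp(133.5,153,45,24,41.5),Rt(45),g="0",maxmm=50);shot("wrist","w14")
E
```

```text
time_s: 19.3
eef_pos: [0.5976, 0.0039, 0.2443]
eef_rot: [-0.592, -0.287, -0.234, 0.716]
wrist_force: [0.3, 1.0, -1.1]
opening: -0.003
s 185.9 lat -1.6 z 244.3 rotvec from down [-1.000e-02 -4.649e+01  2.800e-01] F tool [-0.   0.1 -1.5] t 19.30 q [ 0.19  0.49  1.35 -0.74  1.64  0.47]
dist 103.8mm ang 1.5deg N=3
0 2.53 0.02 -2.37 -0.001 0.009 -0.002;
0 2.55 0.03 -2.34 -0.001 0.009 -0.002;
0 2.57 0.03 -2.32 -0.001 0.009 -0.002;
```

View pics/w14.png

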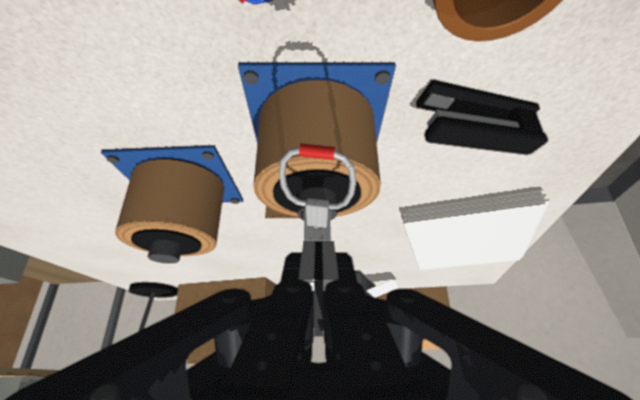

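```bash
python3 -m creep '0 2.5 0.02 -2.4 0 0.009 -0.002;0 2.5 0.03 -2.4 0 0.009 -0.002;0 2.5 0.03 -2.3 0 0.009 -0.002;0 0 0 0 0 0 0'
python3 - <<'E'
from rg import *
state();plan(tcp(133.5,153,45,-36,41.5),Rt(45),g="0",maxmm=50);shot("wrist","w15")
E
```

```text
time_s: 19.85
eef_pos: [0.6002, -0.0053, 0.1452]
eef_rot: [-0.584, -0.303, -0.241, 0.713]
wrist_force: [0.8, -0.8, -0.4]
opening: -0.002
s 177.4 lat 2.7 z 145.2 rotvec from down [  0.7  -44.4    0.41] F tool [0.7 0.9 0.1] t 19.85 q [ 0.17  0.58  1.41 -0.72  1.5   0.56]
dist 61.8mm ang 1.0deg N=2
0 3.08 -0.17 -0.21 -0.007 -0.005 -0.001;
0 3.08 -0.16 -0.23 -0.007 -0.005 -0.001;
```

View pics/w15.png

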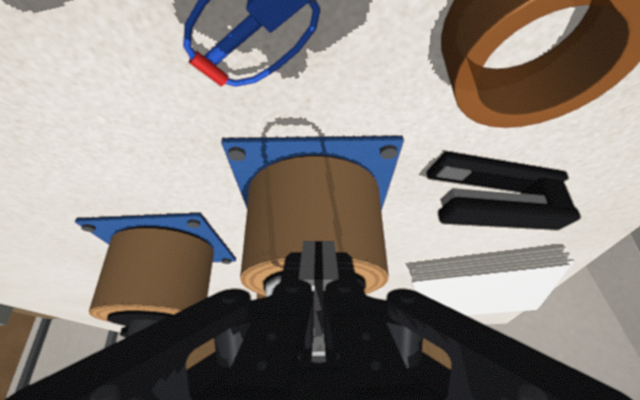

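```bash
python3 -m creep '0 2.5 -0.2 -0.2 -0.007 -0.005 0;0 2.5 -0.1 -0.2 -0.005 -0.005 0;0 1 0 0 0 0 0;0 0 0 0 0 0 0'
python3 - <<'E'
from rg import *
state();plan(tcp(133.5,153,45,-36,16.5),Rt(45),g="0",maxmm=50);shot("scene","s4");p=load("s4")[0]
cv2.imwrite("pics/s4c.png",cv2.resize(np.clip(p[140:280,210:370].astype(int)*2,0,255).astype(np.uint8),None,fx=4.5,fy=4.2,interpolation=2))
E
```

```text
time_s: 20.4
eef_pos: [0.597, -0.0454, 0.1118]
eef_rot: [-0.589, -0.304, -0.236, 0.71]
wrist_force: [0.4, 0.7, 0.5]
opening: -0.001
s 137.4 lat 7.2 z 111.8 rotvec from down [  0.59 -44.71   1.17] F tool [-0.9  0.3 -0.2] t 20.40 q [ 0.11  0.6   1.48 -0.75  1.4   0.58]
dist 19.8mm ang 1.3deg N=1
0 0.94 -0.76 1.56 -0.017 -0.005 -0.014;
```

View pics/s4c.png

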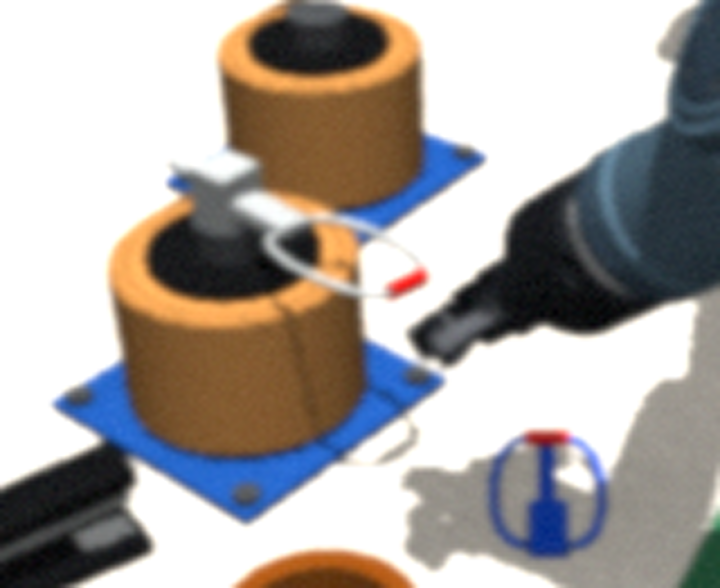

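```bash
python3 -m creep '0 1 -0.8 0 -0.017 -0.005 -0.014;0 0 0 0 0 0 0'
python3 - <<'E'
from rg import *
state();plan(tcp(133.5,153,45,-36,16.5),Rt(45),g="0",maxmm=50)
E
```

```text
time_s: 20.7
eef_pos: [0.5888, -0.0501, 0.1062]
eef_rot: [-0.588, -0.296, -0.243, 0.713]
wrist_force: [0.7, 0.8, -0.0]
opening: 0.002
s 131.3 lat 0.1 z 106.2 rotvec from down [-3.000e-02 -4.496e+01  1.600e-01] F tool [-0.6  0.6 -0.7] t 20.70 q [ 0.11  0.6   1.49 -0.76  1.4   0.57]
dist 15.1mm ang 0.2deg N=1
0 0.14 -0.06 1.50 -0.000 -0.001 -0.003;
```

```bash
cat >> rg.py <<'E'
H=(49.5,156.7)
def S(phi): f=np.radians(phi);return H[0]+84*np.cos(f),H[1]+84*np.sin(f)
def arc(ph,deg=45,x=-36,zo=15.5,g="0",lat=-.5):
    p,R=pose();R1=Rt(deg);rv=Ro.from_matrix(R.T@R1).as_rotvec()/len(ph);pr=p
    for i,f in enumerate(ph):
        t=tcp(*S(f),deg,x,zo,lat);s=R.T@(t-pr)*100;pr=t
        R=R@Ro.from_rotvec(rv).as_matrix()
        print(f,"%s %.2f %.2f %.2f %.3f %.3f %.3f;"%(g,*s,*rv))
E
python3 - <<'E'
from rg import *
arc([-2.5,5,15,25,35])
E
```

```text
-2.5 0 0.14 -0.06 1.61 -0.000 -0.000 -0.001;
5 0 -0.76 0.00 0.79 -0.000 -0.000 -0.001;
15 0 -0.84 0.00 1.20 -0.000 -0.000 -0.001;
25 0 -0.62 0.00 1.33 -0.000 -0.000 -0.001;
35 0 -0.38 0.00 1.41 -0.000 -0.000 -0.001;
```

```bash
python3 -m creep '0 0.1 -0.05 1.2 0 0 0;0 0 0 0.4 0 0 0;0 -0.7 0 0.7 0 0 0;0 -0.8 0 1.2 0 0 0;0 0 0 0 0 0 0'
python3 - <<'E'
from rg import *
state();arc([25,35,45,55]);shot("scene","s5");p=load("s5")[0]
cv2.imwrite("pics/s5c.png",cv2.resize(np.clip(p[140:280,210:370].astype(int)*2,0,255).astype(np.uint8),None,fx=4.5,fy=4.2,interpolation=2))
E
```

```text
time_s: 21.32
eef_pos: [0.5862, -0.0647, 0.1445]
eef_rot: [-0.588, -0.297, -0.242, 0.712]
wrist_force: [-0.2, 1.5, -0.4]
opening: -0.0
s 116.4 lat 0.3 z 144.5 rotvec from down [-4.00e-02 -4.49e+01  3.10e-01] F tool [-0.8 -0.5 -1.3] t 21.32 q [ 0.08  0.53  1.51 -0.76  1.42  0.52]
25 0 -0.43 -0.08 1.17 -0.000 -0.000 -0.001;
35 0 -0.38 0.00 1.41 -0.000 -0.000 -0.001;
45 0 -0.13 0.00 1.46 -0.000 -0.000 -0.001;
55 0 0.13 0.00 1.46 -0.000 -0.000 -0.001;
```

View pics/s5c.png

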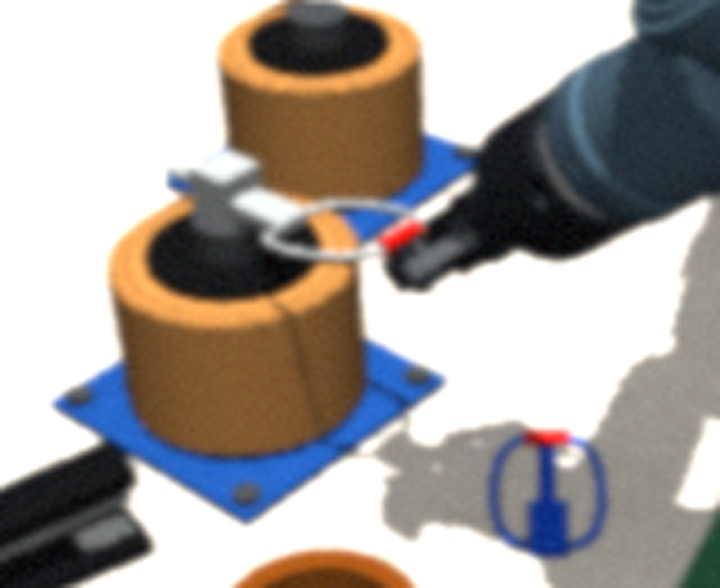

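The ring is lifting: the sleeve at crop (403,237) rests on the finger. Continuing the arc.

```bash
python3 -m creep '0 -0.45 -0.08 1.2 0 0 0;0 -0.4 0 1.4 0 0 0;0 -0.1 0 1.5 0 0 0;0 0.1 0 1.5 0 0 0;0 0 0 0 0 0 0'
python3 - <<'E'
from rg import *
state();arc([60,70,80,90,100]);shot("scene","s6");p=load("s6")[0]
cv2.imwrite("pics/s6c.png",cv2.resize(np.clip(p[120:260,210:370].astype(int)*2,0,255).astype(np.uint8),None,fx=4.5,fy=4.2,interpolation=2))
E
```

```text
time_s: 22.0
eef_pos: [0.5777, -0.1004, 0.1928]
eef_rot: [-0.588, -0.297, -0.242, 0.712]
wrist_force: [-0.3, 0.2, -0.8]
opening: 0.002
s 79.8 lat -1.1 z 192.8 rotvec from down [-3.000e-02 -4.493e+01  2.500e-01] F tool [ 0.5 -0.3 -0.6] t 22.00 q [ 0.03  0.43  1.53 -0.77  1.44  0.43]
60 0 0.18 0.05 0.21 -0.000 -0.000 -0.001;
70 0 0.50 -0.00 1.38 -0.000 -0.000 -0.001;
80 0 0.73 -0.00 1.27 -0.000 -0.000 -0.001;
90 0 0.94 -0.00 1.12 -0.000 -0.000 -0.001;
100 0 1.12 -0.00 0.94 -0.000 -0.000 -0.001;
```

View pics/s6c.png

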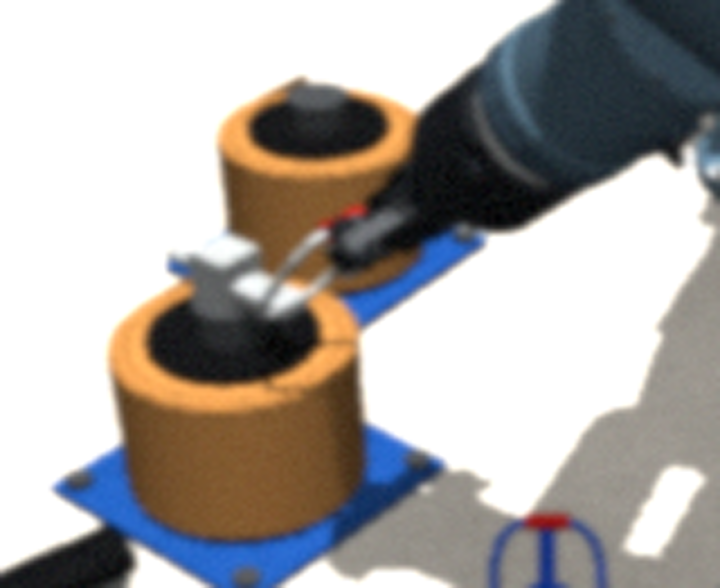

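```bash
python3 -m creep '0 0.6 0.05 1.5 0 0 0;0 0.7 0 1.3 0 0 0;0 0.9 0 1.1 0 0 0;0 1.1 0 1 0 0 0;0 0 0 0 0 0 0'
python3 - <<'E'
from rg import *
state();arc([95,105,115,122]);shot("scene","s7");p=load("s7")[0]
cv2.imwrite("pics/s7c.png",cv2.resize(np.clip(p[120:260,210:370].astype(int)*2,0,255).astype(np.uint8),None,fx=4.5,fy=4.2,interpolation=2))
E
```

```text
time_s: 22.68
eef_pos: [0.5654, -0.1614, 0.203]
eef_rot: [-0.588, -0.296, -0.243, 0.713]
wrist_force: [0.1, 0.9, -0.6]
opening: 0.003
s 17.5 lat -1.5 z 203.0 rotvec from down [ -0.08 -44.95   0.07] F tool [-0.2 -0.1 -1. ] t 22.68 q [-0.07  0.38  1.59 -0.8   1.38  0.37]
95 0 -0.79 0.10 -0.65 0.000 -0.000 -0.000;
105 0 1.20 -0.00 0.84 0.000 -0.000 -0.000;
115 0 1.33 -0.00 0.62 0.000 -0.000 -0.000;
122 0 0.98 -0.00 0.29 0.000 -0.000 -0.000;
```

View pics/s7c.png

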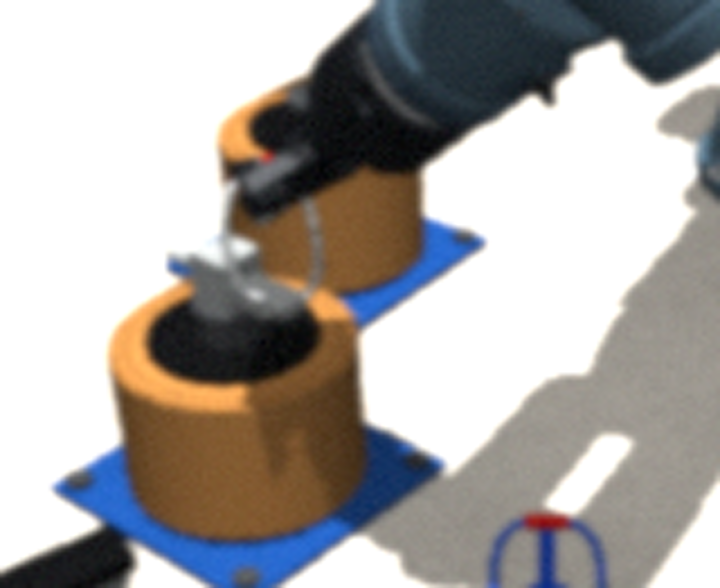

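```bash
python3 -m creep '0 1.3 0.05 0.6 0 0 0;0 1.3 0 0.4 0 0 0;0 0.7 0 0.1 0 0 0;0 0 0 0 0 0 0'
python3 - <<'E'
from rg import *
state();arc([120,125]);shot("scene","s8");p=load("s8")[0]
cv2.imwrite("pics/s8c.png",cv2.resize(np.clip(p[120:260,210:370].astype(int)*2,0,255).astype(np.uint8),None,fx=4.5,fy=4.2,interpolation=2))
E
```

```text
time_s: 23.22
eef_pos: [0.5596, -0.1932, 0.1854]
eef_rot: [-0.588, -0.295, -0.244, 0.712]
wrist_force: [0.2, 0.1, -0.5]
opening: 0.0
s -14.8 lat -1.0 z 185.4 rotvec from down [-1.700e-01 -4.494e+01  3.000e-02] F tool [ 0.3  0.2 -0.4] t 23.23 q [-0.12  0.38  1.62 -0.82  1.31  0.36]
120 0 -1.09 0.05 -0.02 0.001 -0.001 -0.001;
125 0 0.72 -0.00 0.16 0.001 -0.001 -0.001;
```

View pics/s8c.png

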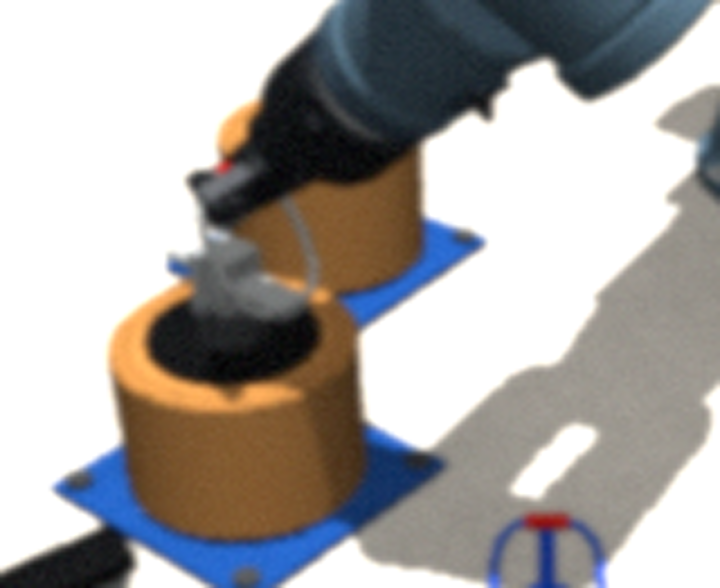

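```bash
python3 -m creep '0 -0.3 0 -0.5 0 0 0;0 -4 0 0 0 0 0;0 -5 0 0 0 0 0;0 0 0 0 0 0 0'
python3 - <<'E'
from rg import *
state();plan(W(-2,-.5,285),Rt(0),g="0",maxmm=50)
E
```

```text
time_s: 23.78
eef_pos: [0.5736, -0.1217, 0.2496]
eef_rot: [-0.588, -0.296, -0.244, 0.712]
wrist_force: [-0.2, -0.2, 0.2]
opening: 0.005
s 58.1 lat -1.0 z 249.6 rotvec from down [ -0.2  -44.91   0.06] F tool [ 0.  -0.2  0.4] t 23.77 q [-0.01  0.35  1.52 -0.77  1.49  0.34]
dist 69.7mm ang 44.9deg N=5
0 0.35 0.01 1.35 0.001 0.157 -0.000;
0 0.13 0.01 1.39 0.001 0.157 -0.000;
0 -0.09 0.01 1.39 0.001 0.157 -0.000;
0 -0.30 0.01 1.36 0.001 0.157 -0.000;
0 -0.51 0.01 1.30 0.001 0.157 -0.000;
```

```bash
python3 -m creep '0 0 0 1.2 0 0.157 0;0 0 0 1.4 0 0.157 0;0 -0.3 0 1.4 0 0.157 0;0 -0.4 0 1.4 0 0.157 0;0 -0.5 0 1.3 0 0.157 0;0 0 0 0 0 0 0'
python3 - <<'E'
from rg import *
state();shot("wrist","w16");shot("scene","s9");p=load("s9")[0]
cv2.imwrite("pics/s9c.png",cv2.resize(np.clip(p[120:260,210:370].astype(int)*2,0,255).astype(np.uint8),None,fx=4.5,fy=4.2,interpolation=2))
E
```

```text
time_s: 24.52
eef_pos: [0.5624, -0.1759, 0.286]
eef_rot: [0.445, 0.55, 0.458, -0.539]
wrist_force: [1.0, -0.2, -0.2]
opening: 0.006
s 2.7 lat -1.6 z 286.0 rotvec from down [-0.47  1.34 -0.21] F tool [0.2 1.  0. ] t 24.52 q [-0.52  0.16  1.47  0.02  1.52 -0.33]
```

View pics/s9c.png

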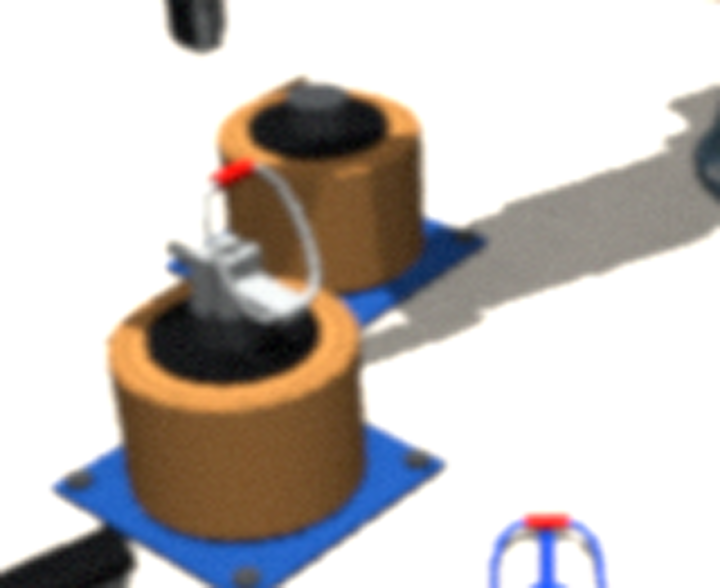

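View pics/w16.png

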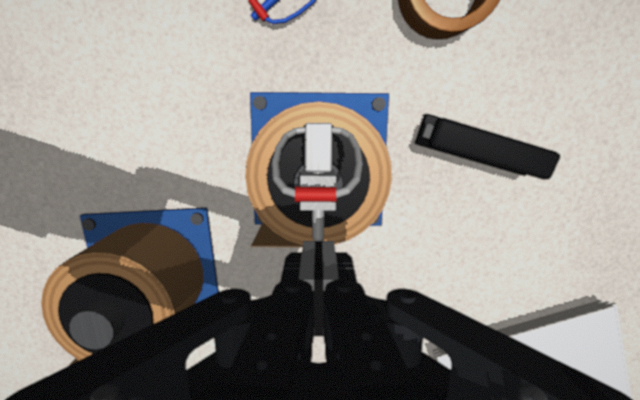

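The ring stands tilted over the mandrel, with the red sleeve at (316,194) in the wrist view. The pin still looks home.

```bash
cat >> rg.py <<'E'
def sleeve(tag,u,v,du=40,dv=15):
    p,d,ps=load(tag);P=cloud("wrist",p,d,ps)
    hsv=cv2.cvtColor(p,cv2.COLOR_BGR2HSV);m=((hsv[...,0]<8)|(hsv[...,0]>172))&(hsv[...,1]>150);k=np.zeros_like(m);k[v-dv:v+dv,u-du:u+du]=1;m&=k
    q=np.median(P[m],0);print("sleeve s %.1f lat(C) %.1f ztop %.1f"%(-(q[:2]-C)@z*1000,(q[:2]-C)@y*1000,q[2]*1000),m.sum())
E
python3 - <<'E'
from rg import *
sleeve("w16",316,194)
plan(W(-2,-.5,222),Rt(0),g="0")
E
```

```text
sleeve s 13.3 lat(C) -1.8 ztop 236.0 555
dist 63.6mm ang 1.5deg N=2
0 3.14 0.09 0.47 0.006 -0.011 0.003;
0 3.15 0.08 0.43 0.006 -0.011 0.003;
```

```bash
python3 -m creep '0 0 0 -2.2 0.006 -0.011 0.003;0 0 0 -2.2 0.004 -0.011 0;0 2 0 0 0 0 0;0 4 0 0 0 0 0;0 2 0 0 0 0 0;0 0 0 0 0 0 0'
python3 - <<'E'
from rg import *
state()
for f in(116,125,135,142):plan(tcp(*S(f),0,-32,16,lat=-1.5),Rt(0),g="0",n=1)
E
```

```text
time_s: 25.38
eef_pos: [0.5691, -0.1171, 0.1986]
eef_rot: [-0.452, -0.538, -0.455, 0.546]
wrist_force: [-0.9, -0.7, -1.4]
opening: -0.002
s 61.8 lat -6.3 z 198.6 rotvec from down [-0.96 -0.32 -0.58] F tool [ 1.5 -0.8  0.8] t 25.38 q [-0.4   0.21  1.59 -0.01  1.34 -0.22]
dist 33.5mm ang 1.2deg N=1
0 -0.14 0.42 3.32 0.017 0.006 0.010;
dist 45.0mm ang 1.2deg N=1
0 0.53 0.41 4.45 0.017 0.006 0.010;
dist 57.7mm ang 1.2deg N=1
0 1.48 0.40 5.57 0.017 0.006 0.010;
dist 66.5mm ang 1.2deg N=1
0 2.25 0.40 6.24 0.017 0.006 0.010;
```

```bash
python3 -m creep '0 -0.1 0.4 1.5 0.017 0.006 0.01;0 0 0 1.8 0 0 0;0 0.6 0 1 0 0 0;0 0.9 0 1.1 0 0 0;0 0.7 0 0.7 0 0 0;0 0 0 0 0 0 0'
python3 - <<'E'
from rg import *
state();shot("scene","s10");p=load("s10")[0]
cv2.imwrite("pics/s10c.png",cv2.resize(np.clip(p[120:260,210:370].astype(int)*2,0,255).astype(np.uint8),None,fx=4.5,fy=4.2,interpolation=2))
for f in(135,142):plan(tcp(*S(f),0,-32,16,lat=-1.5),Rt(0),g="0",n=1)
E
```

```text
time_s: 26.12
eef_pos: [0.562, -0.1818, 0.1784]
eef_rot: [0.45, 0.547, 0.448, -0.546]
wrist_force: [-0.1, -0.3, -0.5]
opening: 0.004
s -3.2 lat -0.8 z 178.4 rotvec from down [ 0.05 -0.01  0.18] F tool [ 0.5 -0.1  0.3] t 26.12 q [-0.51  0.24  1.6   0.    1.3  -0.32]
dist 10.5mm ang 0.2deg N=1
0 -0.54 -0.09 -0.90 -0.001 0.000 -0.004;
dist 3.3mm ang 0.2deg N=1
0 0.23 -0.09 -0.22 -0.001 0.000 -0.004;
```

View pics/s10c.png

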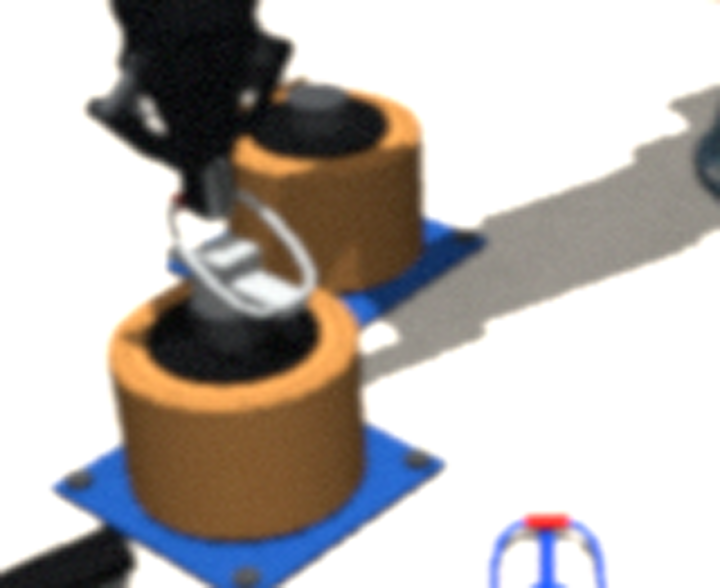

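```bash
python3 -m creep '0 0 0 -0.5 0 0 0;0 -4 0 0 0 0 0;0 -4 0 0 0 0 0;0 0 0 1.5 0 0 0;0 0 0 0 0 0 0'
python3 - <<'E'
from rg import *
state();shot("wrist","w17")
E
```

```text
time_s: 26.8
eef_pos: [0.5606, -0.1896, 0.2613]
eef_rot: [0.451, 0.546, 0.448, -0.545]
wrist_force: [-0.0, -0.5, -1.5]
opening: -0.002
s -11.1 lat -0.7 z 261.3 rotvec from down [-0.13 -0.09  0.24] F tool [1.5 0.  0.5] t 26.80 q [-0.53  0.18  1.51 -0.    1.45 -0.33]
```

View pics/w17.png

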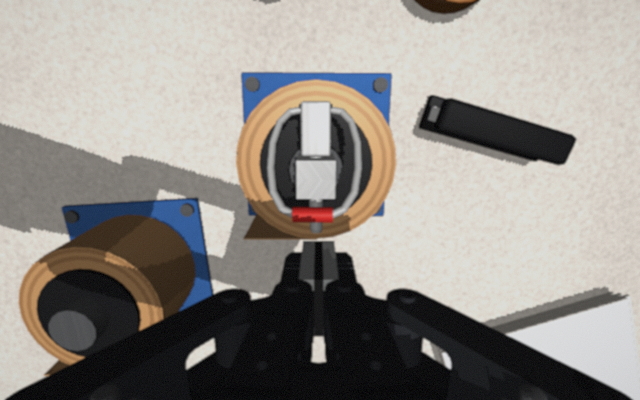

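```bash
python3 - <<'E'
from rg import *
sleeve("w17",312,214)
for zz in(240,):plan(W(-18,-1.2,zz-10),Rt(0),g="0",n=1)
for f in(140,150,160,168,173): print(f,S(f))
E
```

```text
sleeve s -14.5 lat(C) -2.3 ztop 213.2 607
dist 32.5mm ang 0.3deg N=1
0 3.16 -0.08 0.74 0.003 0.001 -0.005;
140 (np.float64(-14.847733221994147), np.float64(210.6941592136693))
150 (np.float64(-23.24613391789285), np.float64(198.7))
160 (np.float64(-29.434180146016303), np.float64(185.42969203935618))
168 (np.float64(-32.66439846163968), np.float64(174.16458202869177))
173 (np.float64(-33.87387673787104), np.float64(166.9370248460324))
```

```bash
python3 -m creep '0 3.5 -0.08 0.7 0 0 -0.005;0 2.5 0 0.2 0 0 0;0 0 0 0 0 0 0'
python3 - <<'E'
from rg import *
state()
for f in(140,147,154,160,166):plan(tcp(*S(f),0,-19,-2,lat=-1.2),Rt(0),g="0",n=1)
E
```

```text
time_s: 27.22
eef_pos: [0.5574, -0.1963, 0.1974]
eef_rot: [-0.449, -0.545, -0.451, 0.546]
wrist_force: [0.3, -0.4, 0.6]
opening: 0.001
s -18.3 lat -2.6 z 197.4 rotvec from down [-0.16  0.03 -0.24] F tool [-0.6  0.4  0.3] t 27.23 q [-0.54  0.23  1.57 -0.    1.34 -0.35]
dist 6.0mm ang 0.3deg N=1
0 0.57 0.14 -0.14 0.003 -0.001 0.004;
dist 14.7mm ang 0.3deg N=1
0 1.39 0.14 0.47 0.003 -0.001 0.004;
dist 24.9mm ang 0.3deg N=1
0 2.28 0.15 0.97 0.003 -0.001 0.004;
dist 33.6mm ang 0.3deg N=1
0 3.09 0.15 1.32 0.003 -0.001 0.004;
dist 42.4mm ang 0.3deg N=1
0 3.93 0.15 1.57 0.003 -0.001 0.004;
```

```bash
python3 -m creep '0 0.6 0.1 0.1 0.003 0 0.004;0 0.8 0 0.5 0 0 0;0 0.9 0 0.5 0 0 0;0 0.8 0 0.4 0 0 0;0 0 0 0 0 0 0'
python3 - <<'E'
from rg import *
state();shot("scene","s11");p=load("s11")[0]
cv2.imwrite("pics/s11c.png",cv2.resize(np.clip(p[120:260,210:370].astype(int)*2,0,255).astype(np.uint8),None,fx=4.5,fy=4.2,interpolation=2))
for f in(160,166,172):plan(tcp(*S(f),0,-19,-2,lat=-1.2),Rt(0),g="0",n=1)
E
```

```text
time_s: 27.85
eef_pos: [0.5563, -0.2125, 0.1662]
eef_rot: [0.45, 0.547, 0.448, -0.546]
wrist_force: [0.2, 0.2, 0.4]
opening: 0.002
s -34.4 lat -0.5 z 166.2 rotvec from down [ 0.01 -0.01  0.15] F tool [-0.4  0.2 -0.2] t 27.85 q [-0.56  0.26  1.6   0.    1.28 -0.37]
dist 3.0mm ang 0.2deg N=1
0 0.02 -0.10 -0.28 -0.000 0.000 -0.003;
dist 8.7mm ang 0.2deg N=1
0 0.87 -0.10 -0.03 -0.000 0.000 -0.003;
dist 17.4mm ang 0.2deg N=1
0 1.73 -0.10 0.14 -0.000 0.000 -0.003;
```

View pics/s11c.png

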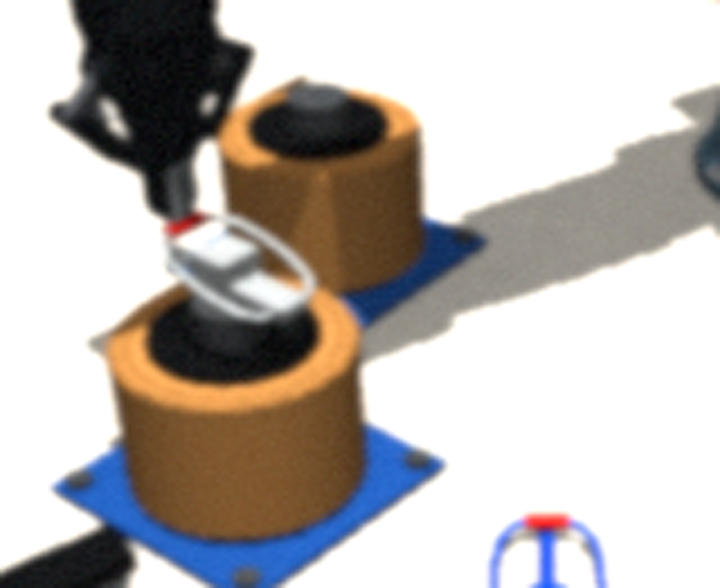

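The fingers are pressing on the sleeve, with the ring nearly down. Now pressing on down to the stop.

```bash
python3 -m creep '0 0.6 -0.1 0 0 0 -0.003;0 0.6 0 0 0 0 0;0 0.4 0 0 0 0 0;0 0.3 0 0 0 0 0'; python3 -c "
from rg import *
state()"; python3 -m creep '0 0.3 0 0 0 0 0;0 0.3 0 0 0 0 0'; python3 -c "
from rg import *
state()"
```

```text
time_s: 28.4
eef_pos: [0.5572, -0.2137, 0.1497]
eef_rot: [0.451, 0.546, 0.447, -0.546]
wrist_force: [-3.6, 1.7, 15.0]
opening: -0.003
s -35.4 lat 0.6 z 149.7 rotvec from down [-0.02 -0.19  0.27] F tool [-15.   -3.8  -1. ] t 28.40 q [-0.56  0.28  1.61 -0.    1.24 -0.37]
time_s: 28.65
eef_pos: [0.5585, -0.2142, 0.1493]
eef_rot: [0.453, 0.546, 0.446, -0.545]
wrist_force: [-8.5, 3.4, 19.4]
opening: 0.0
s -35.6 lat 2.0 z 149.3 rotvec from down [-0.06 -0.28  0.47] F tool [-19.5  -8.9  -1.6] t 28.65 q [-0.56  0.28  1.61 -0.    1.24 -0.37]
```

```bash
python3 -m creep '0 -1.5 0 0 0 0 0;0 -5 0 0 0 0 0;0 -5 0 -3 0 0 0;0 0 0 -3 0 0 0;0 0 0 0 0 0 0'
python3 - <<'E'
from rg import *
state();shot("wrist","w18");p=load("w18")[0]
cv2.imwrite("pics/w18c.png",cv2.resize(p[100:300,240:400],None,fx=4,fy=3,interpolation=2))
shot("scene","s12");p=load("s12")[0]
cv2.imwrite("pics/s12c.png",cv2.resize(np.clip(p[120:260,210:370].astype(int)*2,0,255).astype(np.uint8),None,fx=4.5,fy=4.2,interpolation=2))
E
```

```text
time_s: 29.28
eef_pos: [0.5699, -0.153, 0.2694]
eef_rot: [0.453, 0.547, 0.446, -0.545]
wrist_force: [0.9, -0.8, -0.5]
opening: -0.003
s 26.7 lat 1.4 z 269.4 rotvec from down [-0.02 -0.22  0.59] F tool [0.5 1.  0.6] t 29.27 q [-0.46  0.16  1.51 -0.    1.46 -0.27]
```

View pics/w18.png

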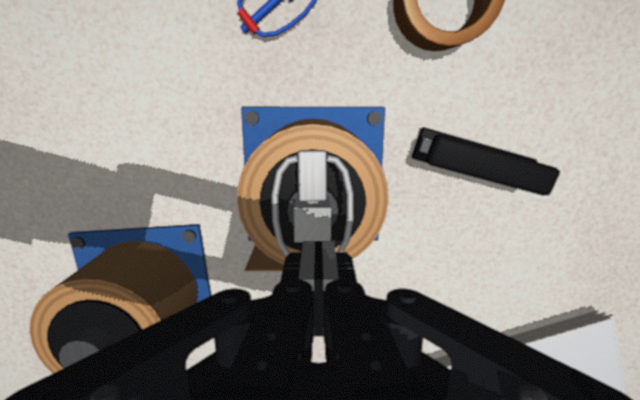

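View pics/s12c.png

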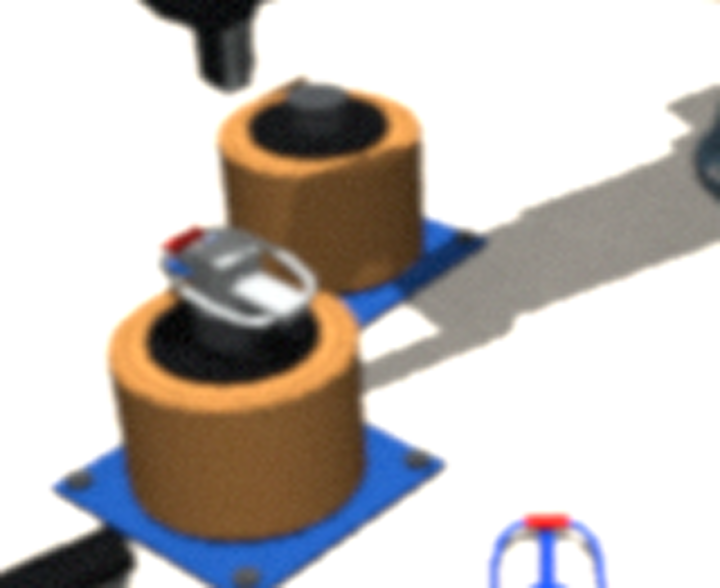

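```bash
python3 -m creep '0 -1 -0.2 4 0 0 -0.01;0 -1 0 4 0 0 0;0 0 0 0 0 0 0'
python3 - <<'E'
from rg import *
state();p,d,ps=shot("wrist","w19")
hsv=cv2.cvtColor(p,cv2.COLOR_BGR2HSV);m=((hsv[...,0]<8)|(hsv[...,0]>172))&(hsv[...,1]>150);m[:100]=0
v,u=[int(k) for k in np.median(np.nonzero(m),1)];print(u,v);sleeve("w19",u,v)
P=cloud("wrist",p,d,ps)
for vv in range(v-95,v+16,5):
    q=P[vv,u];print(vv,"s %.1f z %.1f"%(-(q[:2]-C)@z*1000,q[2]*1000),p[vv,u])
cv2.imwrite("pics/w19c.png",cv2.resize(p[v-110:v+40,u-70:u+70],None,fx=5,fy=4,interpolation=2))
E
```

```text
time_s: 29.75
eef_pos: [0.5503, -0.2368, 0.2876]
eef_rot: [-0.448, -0.545, -0.449, 0.549]
wrist_force: [-0.7, 0.5, 0.6]
opening: 0.004
s -59.4 lat -1.7 z 287.6 rotvec from down [ 0.14 -0.24 -0.23] F tool [-0.6 -0.8 -0.4] t 29.75 q [-0.6   0.18  1.45 -0.01  1.51 -0.4 ]
319 152
sleeve s -32.4 lat(C) 1.0 ztop 175.8 390
57 s 38.2 z 163.1 [218 217 215]
62 s 34.6 z 162.9 [219 218 218]
67 s 31.0 z 163.7 [220 218 217]
72 s 27.4 z 163.0 [219 218 216]
77 s 23.7 z 163.9 [219 218 218]
82 s 20.0 z 164.1 [220 219 217]
87 s 16.3 z 163.3 [176 174 174]
92 s 12.3 z 179.8 [220 219 219]
97 s 8.7 z 178.4 [219 218 218]
102 s 5.1 z 177.4 [221 220 219]
107 s 1.5 z 177.9 [220 220 219]
112 s -2.1 z 178.4 [218 219 219]
117 s -5.8 z 179.0 [219 219 218]
122 s -9.5 z 178.9 [214 215 214]
127 s -13.3 z 178.4 [197 197 198]
132 s -18.3 z 164.6 [210 210 209]
137 s 7.8 z 451.4 [207 206 206]
142 s -26.0 z 167.3 [209 208 207]
147 s -29.0 z 174.5 [ 36  37 162]
152 s -32.7 z 176.2 [ 66  71 212]
157 s -36.9 z 174.6 [110 110 151]
162 s -42.0 z 168.2 [177 177 176]
167 s -56.3 z 115.1 [117 165 213]
```

View pics/w19c.png

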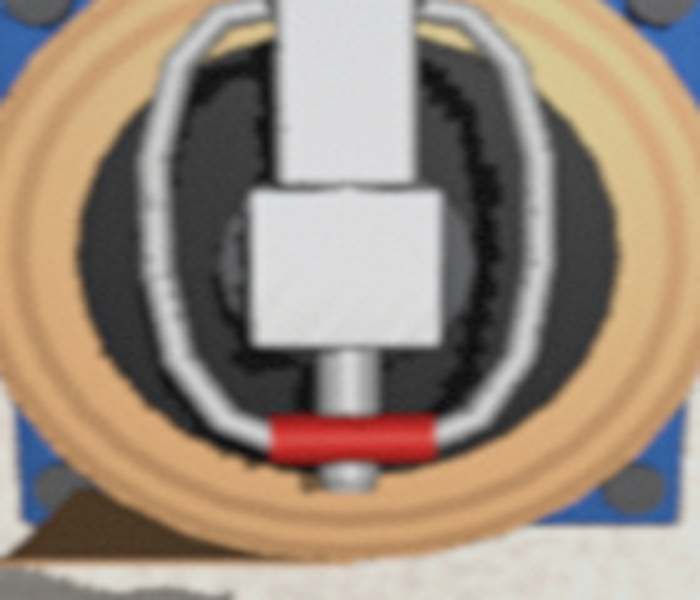

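```bash
python3 - <<'E'
from rg import *
p,d,_=shot("scene","s13")
for q in("mug","stapler","tape"): print(q,[(r["rect"],round(r["confidence"],2)) for r in ctrl.find_in(q,"scene")][:1])
p0=load("scene0")[0]
D=cv2.absdiff(p,p0).max(-1)
for n,(l,t,r,b) in dict(mug=(335,301,383,371),stapler=(175,245,243,298),tape=(258,269,305,322)).items(): print(n,(D[t:b,l:r]>45).sum())
print(ctrl.hand_in())
E
```

```text
mug [([335.8, 301.0, 384.1, 370.0], 0.58)]
stapler [([176.1, 249.0, 243.2, 299.0], 0.91)]
tape [([222.7, 187.5, 309.0, 265.7], 0.61)]
mug 0
stapler 0
tape 0
the job is handed in; nothing more can be done
None
```

I locked the roll on the unwinder that was farthest to the robot's left and handed the job in at about 30 s. I used the steel linchpin from the mat and inserted it from the +y side.

- **Pin home:** The lug's front edge lines up with the mandrel's face to within about 0.5 mm. A 26 N push on its back end did not move it.
- **Ring closed:** I lifted it over the mandrel's top and pressed it down until it stopped, with up to about 20 N upward on the tool. In the last wrist view the sleeve lies across the shank. Its top measured 175.8 mm, against about 176.7 mm expected from the shank's height there.
- **Bystanders:** The mug, stapler and tape areas match the first scene picture with no changed pixels. The network's last "tape" box actually fell on the stand, so for the tape I relied on that picture comparison.
- **Robot:** It is clear of everything, with the tool 0.29 m above the bench.

**Discrepancies:**
- The visible fingertips sat about 24 mm behind the TCP, not at it, so I placed the grasp, pushes and press by the camera instead.
- The wrist camera also read about 1.5 mm off sideways, and I allowed for that.
- The first view of the inserted pin suggested a gap of about 1 mm, which is why I added the extra push. In the last view the lug sits right against the mandrel.

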